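# Drive home the leaning rail screw

### The job

One of the two square-head screws that hold the guard rail to the shelf board is only just started and leans over. Take the socket driver from the tray, fit it right down over the leaning head, bring driver and screw upright before you begin to turn, and drive the screw fully home clockwise, using the driver and not the fingers on the screw. Then stand the driver upright back in the tray, leaving the drift beside it and the small tub on the board where they are.

Things in the scene. Friction and masses are not known exactly. Their poses are not given: they have to be found in the camera images.
- driver_grip (a point): centre of the square black grip (28 x 28 x 60 mm, flat sides) of the loose socket driver standing in the tray, mouth down, 0.24 kg, 136 mm tall. The point is 100 mm above the mouth; z points away from the mouth, x and y are square to the flats of grip and socket. The drift 120 mm or so away has the same grip but a solid round 24 mm end: not to be used.
- driver_mouth (a point): centre of the open lower end of the driver's steel socket; axes as for the grip. The socket is 24 mm square outside and 30 mm long, with a square blind hole 15 mm wide and 17 mm deep; above it a 12 mm round shank to 70 mm from the mouth, then the grip.
- screw: the leaning screw; origin on its axis at the root of its square head, on top of its 22 mm round flange. z points up along its axis (leans 11 to 15 degrees at the start, any direction); x and y do NOT turn with it. Its lean is a loose joint about pilot_mouth that stays as pushed (about 3 N at the head) and it moves only in lean and along its thread.
- screw_top (a point): centre of the top of the head, 18 mm above its root. The head is 14 mm square, its top 4 mm tapering to 10 mm. How the square is clocked about the axis is not given: see or feel it. The socket fits every 90 degrees with 0.5 mm a side; wrongly clocked it goes on only 1 to 5 mm, rightly clocked until its bottom meets the head's top, the mouth 1 mm above the flange.
- pilot_mouth (a point): fixed point on top of the washer (36 mm across) where the screw enters and about which it leans; 7 mm below the root of the head at the start, 3 mm when home; 29 mm above the counter; z vertical. The other, finished screw is 160 mm away along the board. A rail post 46 mm from each screw rises to 85 mm above the counter.
- screw_turn (a joint): how far the screw has been turned (rad): 0 at the start, grows clockwise seen from above, 3.14 when its flange bears on the washer (home, stops). It sinks 8 mm a turn, 4 mm in all, takes about 0.2 N m and never turns back by itself, so several strokes are possible.
- tray: fixed steel tray 150 (x) x 250 (y) x 22 mm high, walls 5 mm, floor 5 mm thick; origin at the centre of its underside, x along the short side. Driver and drift stand near the middles of its two halves (y = +60 and -60 mm, either way round).
- board: fixed plywood shelf board 160 (x) x 260 (y) x 22 mm thick with the low two-bar guard rail along its -x edge; origin at the centre of its underside. A small loose grey tub, 46 mm square and 26 mm high, stands on it midway between the two screws.
- drift: the drift beside the driver; origin at the centre of its lower end, 136 mm tall.
- tub: the grey tub on the board, origin under its centre.

How it is judged:
On the way, in this order (a step that is already met when the one before it is completed fails the run):
1. the driver is right down over the head (mouth within 5 mm of the root of the head) and the screw stands within 7 degrees of upright, not yet turned by more than 0.35 rad (distance between driver_mouth and screw below 0.005 m and angle between screw's own z axis and vertical below 0.122 rad and value of joint screw_turn below 0.35 rad), for 0.2 s.
2. the screw is driven home with the driver still on its head (value of joint screw_turn above 2.95 rad and distance between driver_mouth and screw below 0.008 m), for 0.1 s.
At the end, for the whole second after the job is handed in: the screw is turned to within 0.2 rad of its stop and stands within 6 degrees of upright; the driver stands upright (within 6 degrees), mouth down on the floor of the tray, released (value of joint screw_turn above 2.95 rad and angle between each of screw, driver_grip's own z axis and vertical below 0.1 rad and z of driver_mouth in the frame of tray below 0.009 m and height (world z) of driver_grip above 0.09 m and x of driver_mouth in the frame of tray between -0.065 and 0.065 m and y of driver_mouth in the frame of tray between -0.115 and 0.115 m); the robot touches nothing.
It fails at once if the screw was turned by more than 0.4 rad while it leaned by more than 8.5 degrees (value of joint screw_turn above 0.4 rad and angle between screw's own z axis and vertical above 0.148 rad).
It fails at once if the fingers worked on the screw itself (contact force between the fingers and screw above 3 N).
It fails at once if the drift or the tub was shifted by more than 30 mm or tipped over (distance of any of drift, tub from where it was at the start of the episode above 0.03 m or angle between any of drift, tub's own z axis and vertical above 0.6 rad).
It also fails if it takes over 72 s, if anything falls off the work surface, if the arm or the gripper's body presses on something with over 40 N, if the wrist force passes 120 N, or if a joint passes its speed limit or range.

### The arm

A 6-joint arm with a two-finger parallel gripper is mounted at the origin on the work surface. World frame = base frame: x ahead of the robot, y to its left, z up, the work surface at z = 0. Lengths are in m, angles in rad, forces in N, time in s.
With the tool pointing down it reaches from about 0.325 to 0.775 m from the base axis. Payload 9.3 kg.
Tool frame: the origin (TCP) lies between the finger pads; the fingertips stand 8 mm ahead of it and the grasp point (between the pads) lies 11 mm behind it; z points along the fingers, y is the direction in which the jaws open and shut (so a half turn about z gives the same grasp; the last joint's range is limited). The gripper opens to 85 mm and grips with 20 to 120 N. Pads are 22 mm wide; open, the fingers measure 114 mm over their backs; the gripper's body (76 mm by 85 mm) begins 54 mm behind the grasp point. The pads swing forward as they close: fully open they stand 13 mm farther back than shut.
Start: joints at [1.171, 0.259, 0.021, 1.334, 0, 1.418], TCP at [0.134, 0.533, 0.239] pointing down, gripper open.
Joint ranges: [-3.04, 3.04], [-0.91, 1.82], [-1.04, 1.36], [-1.92, 1.95], [-1.52, 1.45], [-3.14, 3.14]. Speed limits (rad/s): [2.22, 2.22, 2.79, 3.14, 3.14, 3.14].

### API

Orientations are given as a unit quaternion [w, x, y, z].
In Python, from rig import ctrl gives the robot as it stands.
- The arm moves only by the tool carry_out, never from a script. Its argument "motion" is a list of rows, each an object with "translation": the shift along the tool's x, y, z in m, a list of three; "twist": the turn, a rotation vector about the tool's x, y, z in rad, a list of three; "fingers": the closure, from 0 (fully open) to 1 (shut). A call has 1 to 5 rows; each row is the pose to reach, as a shift and turn from the pose commanded when the call began, along the tool's axes at that moment; what a row does not reach only later rows make up. A row lasts 1/10 s, in which the tool goes at most 50 mm and 8.59 degrees, less where a joint would pass 70% of its speed; a pose out of reach is approached as far as the arm can. A call with a gripper value outside its range is refused whole. The fingers move at their own pace and stop on an object; the grip force is fixed at half the most. Time passes only in rows, so rows that repeat a pose let the fingers close. It gives the time, the measured TCP pose, the force and the opening at its end, in the units of the state.
- ctrl.state(): the state, without advancing time (a new reading comes with each control period).
- ctrl.read_camera(name): name is "side" or "top" or "wrist"; returns the picture (480x640x3 uint8, blue, green, red); there is no depth.
- ctrl.camera_info(name): a dict with "intrinsics" (3x3 intrinsics, pixels), "position" and "orientation" of the camera in the world; the wrist camera has in their place "T_tool_cam" (4x4, takes a point from camera to tool coordinates, whose origin is the TCP and whose axes are the flange's). Camera axes: x right, y down, z forward; pixel columns grow to the right and rows downward; lengths in m; the calibration is good to about 2 mm. A picture is of the moment at which its call begins: read the wrist's pose just before it. camera_info takes no time and is no camera call.
- ctrl.job_done(): hands the job in, once; it reports no verdict.
The state is a dict: "t": time; "qpos": joint angles; "qvel": joint speeds; "joint_torque": joint torques, N m; "position": TCP position; "eef_rot": TCP orientation; "ft_force": force on the tool from outside, world axes, zero at the start; "wrist_torque": the same for the moment, N m; "width": finger opening in m.
Only numpy, scipy, OpenCV 4.12 (cv2) and the standard library are available. Lean on these libraries where they do the work, as an engineer would, in place of code of your own. Each camera call takes 0.05 s, during which the arm holds its last target.

## Working session

There is one attempt and no reset: what is moved stays moved. The work goes in short steps, Python scripts to look and compute and a tool call to move; the robot and the scene stay as the last step left them, time stands still between calls to the robot, and variables do not carry over. Pictures are saved under pics/ and viewed, and the job is handed in when it is done.

Besides the shell and the picture viewer there is one more tool, called after "Call:" as name([rows], argument=value, ...), one row to a line, values as JSON. carry_out: Moves the arm, as the interface text tells. Its arguments: {"type":"object","properties":{"motion":{"type":"array"}},"required":["motion"]}

```bash
ls; mkdir -p pics; cat > h.py <<'E'
import numpy as np, cv2
from scipy.spatial.transform import Rotation as R
from rig import ctrl
def q2R(q): return R.from_quat([q[1],q[2],q[3],q[0]]).as_matrix()
def cam(name,st=None):
    ci=ctrl.camera_info(name);K=np.array(ci['intrinsics'])
    if name=='wrist':
        T=np.array(ci['T_tool_cam']);Rt=q2R(st['eef_rot']);p=np.array(st['position'])
        return K,Rt@T[:3,:3],Rt@T[:3,3]+p
    return K,q2R(ci['orientation']),np.array(ci['position'])
def ray(c,u,v):
    K,Rm,p=c;d=Rm@np.linalg.inv(K)@np.array([u,v,1.]);return p,d/np.linalg.norm(d)
def onz(c,u,v,z):
    p,d=ray(c,u,v);return p+d*(z-p[2])/d[2]
def proj(c,X):
    K,Rm,p=c;x=K@(Rm.T@(np.array(X)-p));return x[:2]/x[2]
def tri(c1,uv1,c2,uv2):
    p,d=ray(c1,*uv1);q,e=ray(c2,*uv2)
    s=np.linalg.lstsq(np.c_[d,-e],q-p,rcond=None)[0];a=p+s[0]*d;b=q+s[1]*e
    return (a+b)/2,np.linalg.norm(a-b)
E
python3 - <<'E'
from h import *
np.set_printoptions(precision=4,suppress=True)
st=ctrl.state();print(st)
for n in ['side','top','wrist']:
    im=ctrl.read_camera(n);cv2.imwrite(f'pics/{n}0.png',im);print(n,ctrl.camera_info(n))
E
```

```text
pics
{'t': 0.0, 'qpos': array([1.1714, 0.2592, 0.0208, 1.3337, 0.    , 1.4182]), 'qvel': array([ 0.0002, -0.0008,  0.0004, -0.0001, -0.0006,  0.0016]), 'joint_torque': array([ -0.0022, -55.5645,  34.4526,   0.0138,  -0.0003,  -0.    ]), 'position': array([0.1343, 0.5331, 0.2386]), 'eef_rot': array([-0.0002,  0.1231,  0.9924, -0.0007]), 'ft_force': array([-0.0784,  0.0138,  0.1515]), 'wrist_torque': array([ 0.0497, -0.0055, -0.0335]), 'width': 0.08527830420752358}
side {'intrinsics': array([[616.2251,   0.    , 306.2483],
       [  0.    , 616.2251, 236.2316],
       [  0.    ,   0.    ,   1.    ]]), 'position': array([0.4906, 0.6185, 0.8997]), 'orientation': array([ 0.0201, -0.0315,  0.9486, -0.3141])}
top {'intrinsics': array([[538.4133,   0.    , 318.7121],
       [  0.    , 538.4133, 242.902 ],
       [  0.    ,   0.    ,   1.    ]]), 'position': array([0.4822, 0.0084, 1.1188]), 'orientation': array([-0.0201,  0.7075, -0.7062,  0.018 ])}
wrist {'intrinsics': array([[373.6978,   0.    , 316.4008],
       [  0.    , 373.6978, 237.6227],
       [  0.    ,   0.    ,   1.    ]]), 'T_tool_cam': array([[ 0.0002, -0.9514, -0.3081,  0.0788],
       [ 1.    ,  0.0002,  0.    ,  0.0005],
       [ 0.0001, -0.3081,  0.9514, -0.135 ],
       [ 0.    ,  0.    ,  0.    ,  1.    ]])}
```

View pics/side0.png

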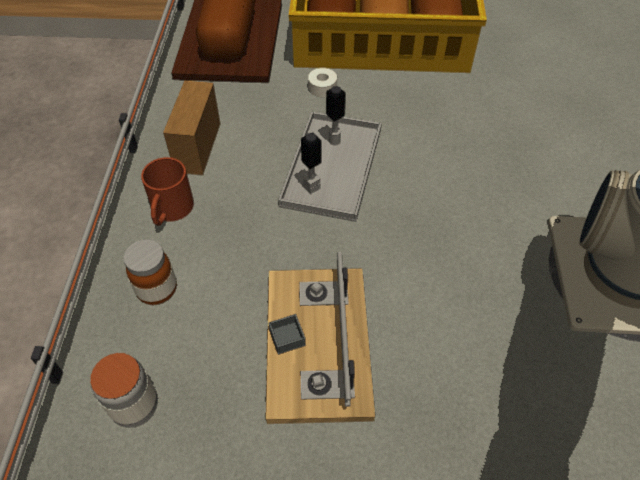

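View pics/top0.png

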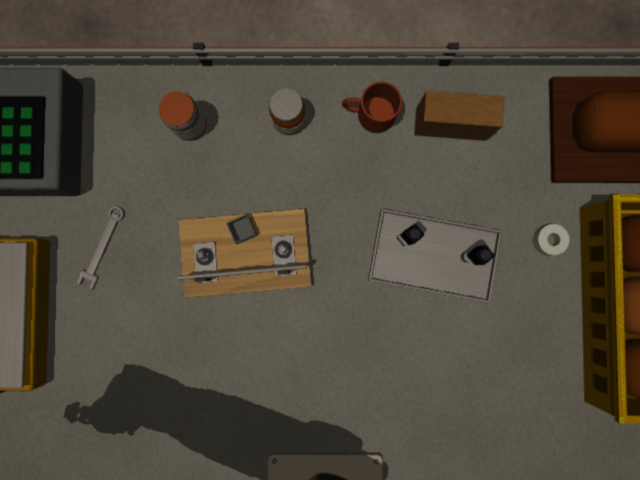

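View pics/wrist0.png

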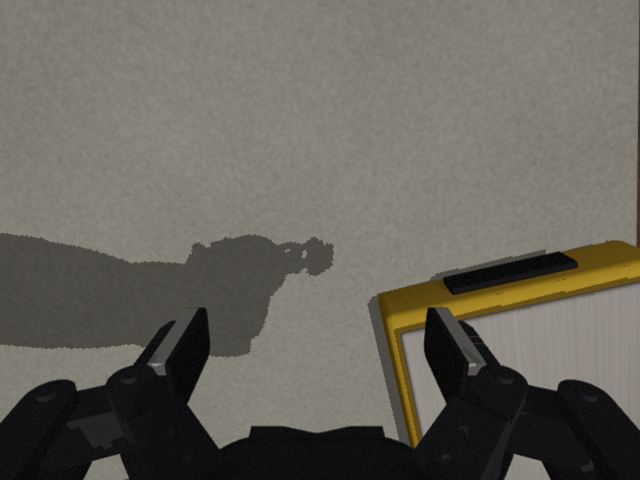

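```bash
python3 - <<'E'
import cv2,numpy as np
s=cv2.imread('pics/side0.png');t=cv2.imread('pics/top0.png')
a=cv2.resize(s[80:220,270:390],None,fx=4,fy=4,interpolation=cv2.INTER_CUBIC)
b=cv2.resize(s[260:425,255:385],None,fx=3.4,fy=3.4,interpolation=cv2.INTER_CUBIC)
cv2.imwrite('pics/a.png',np.hstack([np.clip(a*1.0,0,255).astype('u1')[:560],np.zeros((0,))] if 0 else [a[:560]]))
cv2.imwrite('pics/b.png',b)
c=np.vstack([cv2.resize(t[200:300,170:320],None,fx=5,fy=5,interpolation=cv2.INTER_CUBIC)]);cv2.imwrite('pics/c.png',c)
d=cv2.resize(t[200:305,365:505],None,fx=5,fy=5,interpolation=cv2.INTER_CUBIC);cv2.imwrite('pics/d.png',d)
E
```

```text
(no output)
```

View pics/a.png

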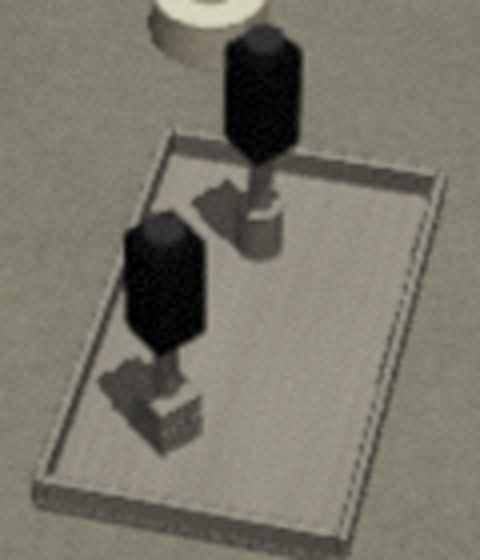

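View pics/b.png

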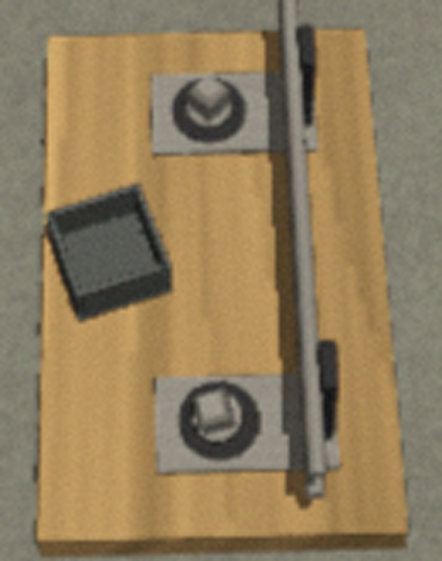

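View pics/c.png

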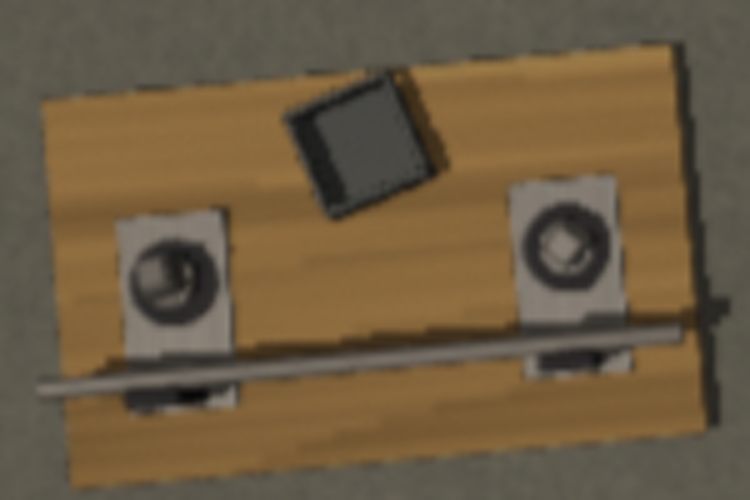

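View pics/d.png

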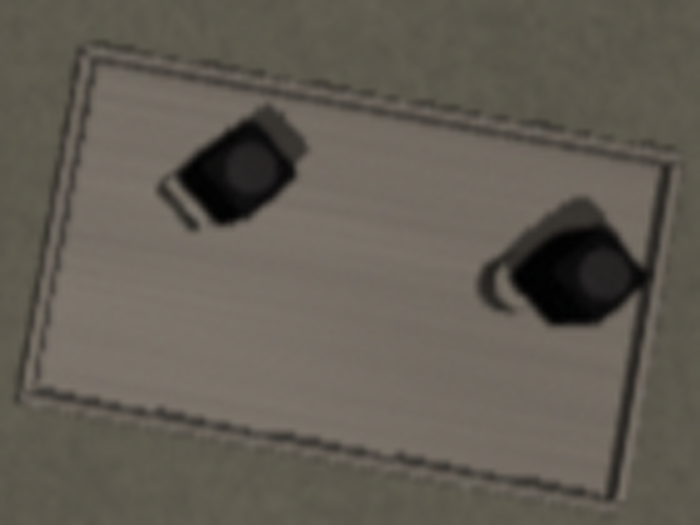

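```bash
python3 - <<'E'
from h import *
np.set_printoptions(precision=4,suppress=True)
ct=cam('top');cs=cam('side')
c=lambda x,y:(170+(x+.5)/5-.5,200+(y+.5)/5-.5)
d=lambda x,y:(365+(x+.5)/5-.5,200+(y+.5)/5-.5)
b=lambda x,y:(255+(x+.5)/3.4-.5,260+(y+.5)/3.4-.5)
a=lambda x,y:(270+(x+.5)/4-.5,80+(y+.5)/4-.5)
print('washerL top',onz(ct,*c(175,281),.027),'side',onz(cs,*b(220,419),.027))
print('washerR top',onz(ct,*c(567,247),.027),'side',onz(cs,*b(209,108),.027))
print('headtopL',tri(ct,c(157,272),cs,b(212,405)))
print('headtopR',tri(ct,c(566,242),cs,b(209,95)))
print('driver cap',tri(ct,d(250,167),cs,a(167,228)))
print('drift cap',tri(ct,d(605,272),cs,a(266,38)))
print('board corners top',[onz(ct,*c(*p),.022) for p in [(42,100),(680,42),(705,430),(72,487)]])
print('tray corners',[onz(ct,*d(*p),.022) for p in [(85,43),(678,155),(615,498),(20,400)]])
print('tub',onz(ct,*c(365,145),.048))
E
```

```text
washerL top [0.5144 0.2432 0.027 ] side [0.5142 0.2435 0.027 ]
washerR top [0.5284 0.0842 0.027 ] side [0.5291 0.0838 0.027 ]
headtopL (array([0.5174, 0.2461, 0.0473]), np.float64(0.00016980034054624277))
headtopR (array([0.5295, 0.0838, 0.0389]), np.float64(0.0008764842411698054))
driver cap (array([ 0.5528, -0.1635,  0.1385]), np.float64(0.0009310375703713255))
drift cap (array([ 0.5149, -0.2926,  0.1378]), np.float64(0.0005914270456137537))
board corners top [array([0.5885, 0.2998, 0.022 ]), array([0.6127, 0.0387, 0.022 ]), array([0.4543, 0.028 , 0.022 ]), array([0.4308, 0.2851, 0.022 ])]
tray corners [array([ 0.6125, -0.1169,  0.022 ]), array([ 0.567 , -0.3586,  0.022 ]), array([ 0.4275, -0.3308,  0.022 ]), array([ 0.4667, -0.0898,  0.022 ])]
tub [0.5682 0.1636 0.048 ]
```

```bash
cat >> h.py <<'E'
def Rdown(yaw):  # tool x at yaw (deg), z down
    y=np.radians(yaw);x=np.array([np.cos(y),np.sin(y),0]);z=np.array([0,0,-1.]);return np.c_[x,np.cross(z,x),z]
def go(pos,Rg,P=None,Rc=None):
    st=ctrl.state()
    if P is None:P=np.array(st['position'])
    if Rc is None:Rc=q2R(st['eef_rot'])
    tr=Rc.T@(np.array(pos)-P);rv=R.from_matrix(Rc.T@Rg).as_rotvec()
    print('t',st['t'],'translation',np.round(tr,4),'|%.3f|'%np.linalg.norm(tr),'twist',np.round(rv,4),'deg %.1f'%np.degrees(np.linalg.norm(rv)))
    return tr,rv
E
python3 - <<'E'
from h import *
go([.52,.24,.14],Rdown(165.9))
go([.52,.24,.14],Rdown(190))
E
```

```text
t 0.15 translation [-0.4457 -0.19    0.0989] |0.494| twist [-0.001  -0.0001 -0.0007] deg 0.1
t 0.15 translation [-0.4457 -0.19    0.0989] |0.494| twist [-9.000e-04 -3.000e-04 -4.213e-01] deg 24.1
```

Call:
carry_out([
  {"translation": [-0.223, -0.095, 0.03], "twist": [0, 0, -0.2], "fingers": 0},
  {"translation": [-0.223, -0.095, 0.03], "twist": [0, 0, -0.2], "fingers": 0},
  {"translation": [-0.223, -0.095, 0.03], "twist": [0, 0, -0.2], "fingers": 0},
  {"translation": [-0.223, -0.095, 0.03], "twist": [0, 0, -0.2], "fingers": 0},
  {"translation": [-0.223, -0.095, 0.03], "twist": [0, 0, -0.2], "fingers": 0},
])

```text
t: 0.65
position: [0.3286, 0.3852, 0.209]
eef_rot: [0.0, 0.023, 1.0, -0.0]
ft_force: [0.1, 1.0, -0.1]
width: 0.0856
```

```bash
python3 - <<'E'
from h import *
print(ctrl.state()['position'])
go([.52,.24,.14],Rdown(190))
E
```

```text
[0.32857723 0.38523323 0.20897884]
t 0.65 translation [-0.198  -0.1362  0.069 ] |0.250| twist [-0.     0.    -0.221] deg 12.7
```

Call:
carry_out([
  {"translation": [-0.198, -0.136, 0.069], "twist": [0, 0, -0.22], "fingers": 0},
  {"translation": [-0.198, -0.136, 0.069], "twist": [0, 0, -0.22], "fingers": 0},
  {"translation": [-0.198, -0.136, 0.069], "twist": [0, 0, -0.22], "fingers": 0},
  {"translation": [-0.198, -0.136, 0.069], "twist": [0, 0, -0.22], "fingers": 0},
  {"translation": [-0.198, -0.136, 0.069], "twist": [0, 0, -0.22], "fingers": 0},
])

```text
t: 1.15
position: [0.5166, 0.2427, 0.1409]
eef_rot: [-0.0, -0.086, 0.996, 0.0]
ft_force: [0.9, 1.2, 0.6]
width: 0.0854
```

```bash
python3 - <<'E'
from h import *
st=ctrl.state();print(st['position'],st['qpos'],abs(st['qvel']).max())
im=ctrl.read_camera('wrist');cv2.imwrite('pics/w1.png',im)
c=cam('wrist',st);u,v=proj(c,[.5144,.2434,.035]);print(u,v)
np.save('w1.npy',np.r_[st['position'],st['eef_rot']])
u,v=int(u),int(v);k=im[v-60:v+60,u-80:u+80];cv2.imwrite('pics/w1z.png',cv2.resize(k,None,fx=5,fy=5,interpolation=cv2.INTER_CUBIC))
E
```

```text
[0.51660143 0.24272474 0.14088758] [ 2.92201436e-01  3.38727671e-01 -1.18822522e-01  1.11334257e+00
  8.15749915e-05  1.19099193e-01] 0.714003509609428
317.3596281802983 235.6295589400658
```

View pics/w1.png

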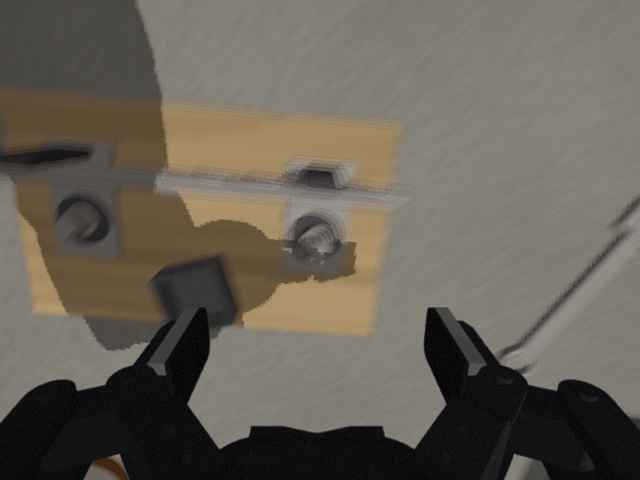

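View pics/w1z.png

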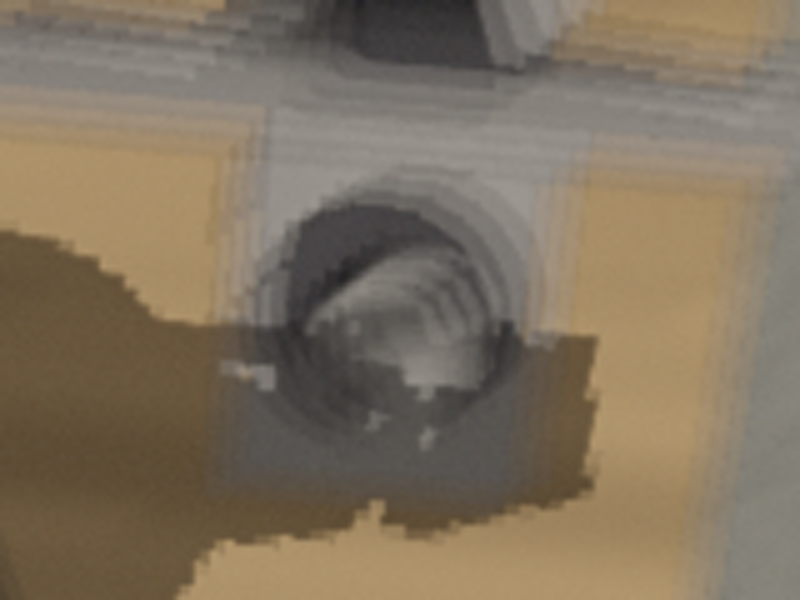

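```bash
cat >> h.py <<'E'
def snap(tag,X,fx=6,hw=60,hh=45):
    st=ctrl.state();im=ctrl.read_camera('wrist');cv2.imwrite(f'pics/{tag}.png',im)
    np.save(f'{tag}.npy',np.r_[st['position'],st['eef_rot']])
    u,v=[int(round(a)) for a in proj(cam('wrist',st),X)];u0,v0=u-hw,v-hh
    k=im[v0:v0+2*hh,u0:u0+2*hw];cv2.imwrite(f'pics/{tag}z.png',cv2.resize(k,None,fx=fx,fy=fx,interpolation=cv2.INTER_CUBIC))
    print(tag,'origin',u0,v0,'pos',np.round(st['position'],4),'t',st['t'])
def ld(tag):
    a=np.load(f'{tag}.npy');return cam('wrist',dict(position=a[:3],eef_rot=a[3:]))
E
python3 - <<'E'
from h import *
snap('w2',[.5144,.2434,.035])
E
```

```text
w2 origin 265 186 pos [0.5213 0.2386 0.1382] t 1.2
```

View pics/w2z.png

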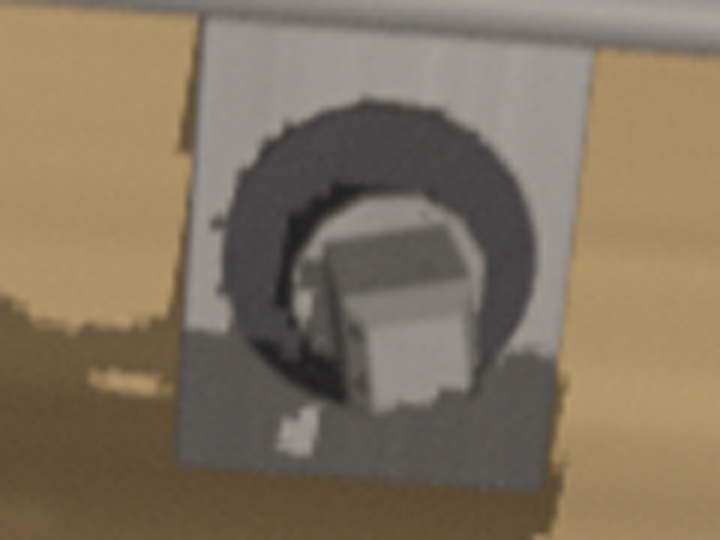

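Call:
carry_out([
  {"translation": [-0.05, 0.0, 0.015], "twist": [0, 0, 0], "fingers": 0},
  {"translation": [-0.05, 0.0, 0.015], "twist": [0, 0, 0], "fingers": 0},
  {"translation": [-0.05, 0.0, 0.015], "twist": [0, 0, 0], "fingers": 0},
  {"translation": [-0.05, 0.0, 0.015], "twist": [0, 0, 0], "fingers": 0},
])

```text
t: 1.65
position: [0.5637, 0.2531, 0.1266]
eef_rot: [-0.0, -0.087, 0.996, -0.0]
ft_force: [-0.5, -0.8, 0.3]
width: 0.0851
```

```bash
python3 - <<'E'
from h import *
snap('w3',[.5144,.2434,.035])
E
```

```text
w3 origin 254 121 pos [0.5637 0.2531 0.1266] t 1.65
```

View pics/w3z.png

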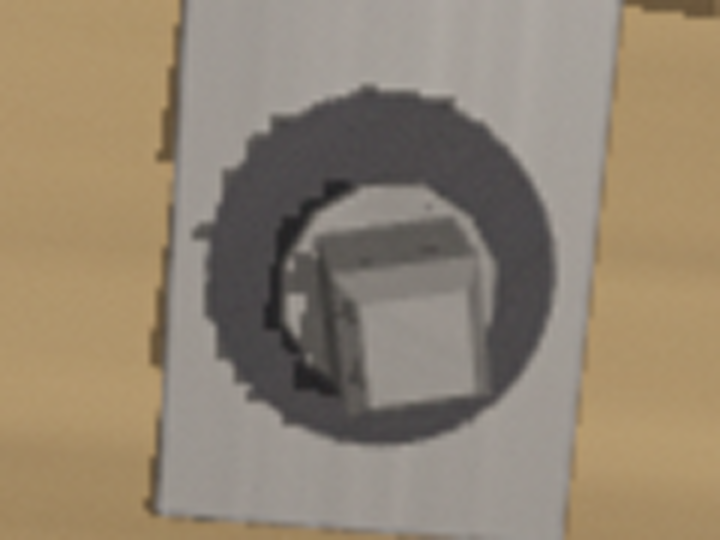

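```bash
cat > an.py <<'E'
from h import *
np.set_printoptions(precision=4,suppress=True)
def analyse(tag,org,f,wash,corn):
    c=ld(tag);Z=lambda p:(org[0]+(p[0]+.5)/f-.5,org[1]+(p[1]+.5)/f-.5)
    P=onz(c,*Z(wash),.029);ax=np.array([0,0,1.])
    for i in range(20):
        T=P+.025*ax
        # intersect corner rays with plane through T normal ax
        Q=[]
        for k in corn:
            p,d=ray(c,*Z(k));Q.append(p+d*((T-p)@ax)/(d@ax))
        Q=np.array(Q);ax=Q.mean(0)-P;L=np.linalg.norm(ax);ax/=L
    E=np.roll(Q,-1,0)-Q;n=np.linalg.norm(E,axis=1)
    # clock: rotate by min rotation to vertical
    a=np.cross(ax,[0,0,1]);th=np.arcsin(np.linalg.norm(a));Rm=R.from_rotvec(a/np.linalg.norm(a)*th).as_matrix()
    ang=[np.degrees(np.arctan2(*(Rm@e)[1::-1]))%90 for e in E]
    print(tag,'pilot',P,'top',Q.mean(0),'lean',np.degrees(th),'dir',np.degrees(np.arctan2(ax[1],ax[0])),'axis',ax,'edges',n,'clock',np.array(ang))
E
python3 - <<'E'
from an import *
analyse('w3',(254,121),6,(380,266),[(358,302),(468,290),(482,392),(368,408)])
analyse('w2',(265,186),6,(378,260),[(367,330),(474,320),(475,390),(378,412)])
E
```

```text
w3 pilot [0.514  0.2451 0.029 ] top [0.5179 0.2494 0.0533] lean 13.615268390470796 dir 47.75638297310145 axis [0.1583 0.1743 0.9719] edges [0.0102 0.0101 0.0109 0.0104] clock [14.391  19.4784 15.9873 15.7382]
w2 pilot [0.5142 0.2453 0.029 ] top [0.5174 0.25   0.0533] lean 13.200322817041393 dir 56.133487770150275 axis [0.1273 0.1896 0.9736] edges [0.0112 0.0083 0.0105 0.0099] clock [11.5198 13.1493 19.7618 17.9402]
```

```bash
python3 - <<'E'
from h import *
go([.507,.292,.126],Rdown(280))
E
```

```text
t 1.7 translation [0.0491 0.048  0.0011] |0.069| twist [-0.0000e+00  1.0000e-04 -1.5714e+00] deg 90.0
```

Call:
carry_out([
  {"translation": [0.049, 0.048, 0], "twist": [0, 0, -0.74], "fingers": 0},
  {"translation": [0.049, 0.048, 0], "twist": [0, 0, -0.74], "fingers": 0},
  {"translation": [0.049, 0.048, 0], "twist": [0, 0, -0.74], "fingers": 0},
  {"translation": [0.049, 0.048, 0], "twist": [0, 0, -0.74], "fingers": 0},
  {"translation": [0.049, 0.048, 0], "twist": [0, 0, -0.74], "fingers": 0},
])

```text
t: 2.2
position: [0.5069, 0.2922, 0.1278]
eef_rot: [0.001, -0.444, 0.896, -0.0]
ft_force: [0.1, -0.9, 0.1]
width: 0.0856
```

Call:
carry_out([
  {"translation": [0, 0, 0], "twist": [0, 0, -0.74], "fingers": 0},
  {"translation": [0, 0, 0], "twist": [0, 0, -0.74], "fingers": 0},
  {"translation": [0, 0, 0], "twist": [0, 0, -0.74], "fingers": 0},
  {"translation": [0, 0, 0], "twist": [0, 0, -0.74], "fingers": 0},
  {"translation": [0, 0, 0], "twist": [0, 0, -0.74], "fingers": 0},
])

```text
t: 2.7
position: [0.5071, 0.2919, 0.1277]
eef_rot: [-0.001, 0.738, -0.675, 0.0]
ft_force: [-0.6, -0.7, -0.2]
width: 0.0853
```

Call:
carry_out([
  {"translation": [0, 0, 0], "twist": [0, 0, -0.09], "fingers": 0},
  {"translation": [0, 0, 0], "twist": [0, 0, -0.09], "fingers": 0},
])

```text
t: 2.9
position: [0.5073, 0.2919, 0.1276]
eef_rot: [-0.001, 0.766, -0.643, 0.0]
ft_force: [0.1, -0.0, -0.2]
width: 0.0857
```

```bash
python3 - <<'E'
from h import *
snap('w4',[.5144,.2434,.035]);st=ctrl.state();print(st['qpos'],abs(st['qvel']).max(),st['eef_rot'])
E
```

```text
w4 origin 260 123 pos [0.5073 0.2919 0.1276] t 2.9
[ 3.78773874e-01  3.70086945e-01 -1.06612781e-01  1.09294812e+00
 -1.71389095e-06 -1.36297813e+00] 0.03433889069462634 [-5.05697002e-04  7.64893387e-01 -6.44156640e-01  2.72072119e-04]
```

View pics/w4z.png

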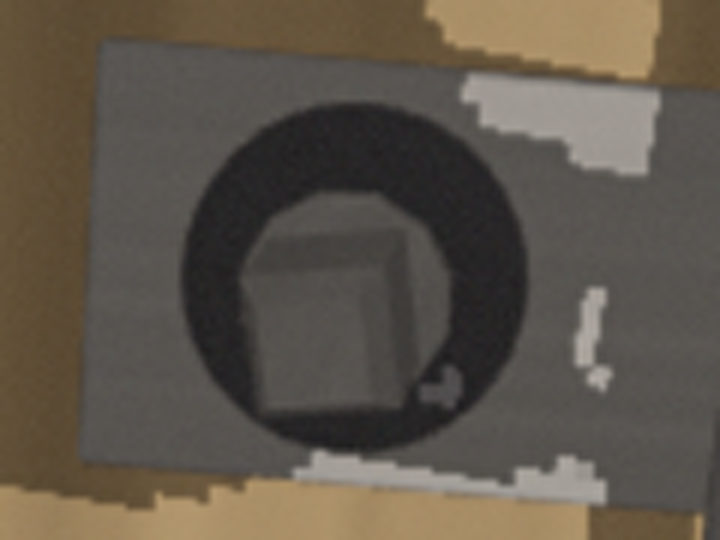

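```bash
python3 - <<'E'
import cv2,numpy as np
im=cv2.imread('pics/w4.png')[150:195,285:345].astype(float)
im=np.clip((im-25)*3.5,0,255).astype('u1')
cv2.imwrite('pics/w4c.png',cv2.resize(im,None,fx=12,fy=12,interpolation=cv2.INTER_CUBIC))
E
```

```text
(no output)
```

View pics/w4c.png

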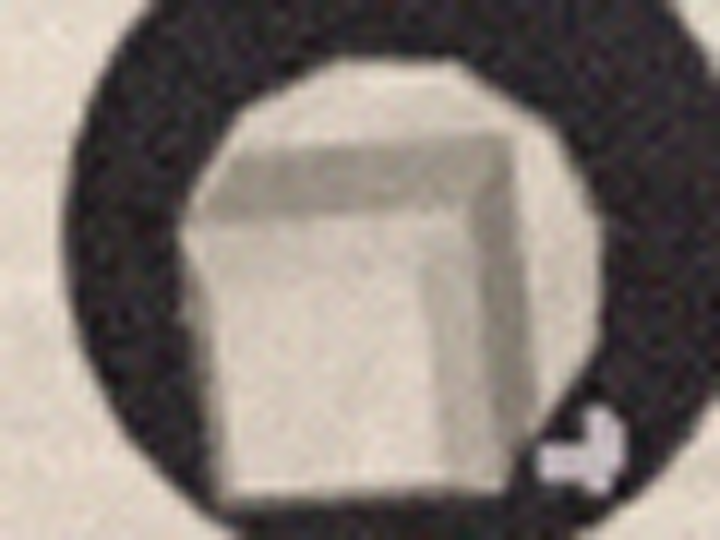

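```bash
python3 - <<'E'
from an import *
w=(260+(355+.5)/6-.5,123+(276+.5)/6-.5)
wz=((w[0]-285+.5)*12-.5,(w[1]-150+.5)*12-.5)
analyse('w4',(285,150),12,wz,[(216,277),(422,267),(442,491),(228,497)])
ct=cam('top');cs=cam('side')
c=lambda x,y:(170+(x+.5)/5-.5,200+(y+.5)/5-.5)
b=lambda x,y:(255+(x+.5)/3.4-.5,260+(y+.5)/3.4-.5)
print(onz(ct,*c(175,281),.029),onz(cs,*b(220,419),.029))
E
```

```text
w4 pilot [0.5147 0.2446 0.029 ] top [0.518  0.2492 0.0533] lean 13.159741805089084 dir 54.69297809116052 axis [0.1316 0.1858 0.9737] edges [0.0097 0.0109 0.0103 0.0108] clock [14.9626 14.4978 14.3181 11.3283]
[0.5143 0.2428 0.029 ] [0.5142 0.2444 0.029 ]
```

```bash
python3 - <<'E'
from h import *
go([.53,.07,.20],Rdown(300))
E
```

```text
t 2.95 translation [ 0.2225  0.0154 -0.0726] |0.235| twist [-0.0012  0.     -0.3526] deg 20.2
```

Call:
carry_out([
  {"translation": [0.222, 0.015, -0.073], "twist": [-0.001, 0, -0.353], "fingers": 0},
  {"translation": [0.222, 0.015, -0.073], "twist": [-0.001, 0, -0.353], "fingers": 0},
  {"translation": [0.222, 0.015, -0.073], "twist": [-0.001, 0, -0.353], "fingers": 0},
  {"translation": [0.222, 0.015, -0.073], "twist": [-0.001, 0, -0.353], "fingers": 0},
  {"translation": [0.222, 0.015, -0.073], "twist": [-0.001, 0, -0.353], "fingers": 0},
])

```text
t: 3.45
position: [0.5311, 0.0684, 0.201]
eef_rot: [0.0, 0.866, -0.501, 0.0]
ft_force: [0.4, -0.1, 0.7]
width: 0.0851
```

```bash
python3 - <<'E'
from h import *
go([.553,-.1635,.20],Rdown(309.5))
E
```

```text
t 3.45 translation [0.212  0.0966 0.0012] |0.233| twist [-0.0002 -0.0009 -0.1673] deg 9.6
```

Call:
carry_out([
  {"translation": [0.212, 0.097, 0], "twist": [0, 0, -0.167], "fingers": 0},
  {"translation": [0.212, 0.097, 0], "twist": [0, 0, -0.167], "fingers": 0},
  {"translation": [0.212, 0.097, 0], "twist": [0, 0, -0.167], "fingers": 0},
  {"translation": [0.212, 0.097, 0], "twist": [0, 0, -0.167], "fingers": 0},
  {"translation": [0.212, 0.097, 0], "twist": [0, 0, -0.167], "fingers": 0},
])

```text
t: 3.95
position: [0.5534, -0.1641, 0.2001]
eef_rot: [0.0, 0.904, -0.427, 0.0]
ft_force: [0.6, 1.3, 0.3]
width: 0.0855
```

Call:
carry_out([
  {"translation": [0, 0, 0], "twist": [0, 0, 0], "fingers": 0},
])

```text
t: 4.05
position: [0.5537, -0.1658, 0.1995]
eef_rot: [0.001, 0.904, -0.429, 0.0]
ft_force: [0.3, -0.1, 0.3]
width: 0.0854
```

```bash
python3 - <<'E'
from h import *
snap('d1',[.5528,-.1635,.141],fx=3,hw=120,hh=90)
E
```

```text
d1 origin 196 179 pos [ 0.5537 -0.1658  0.1995] t 4.05
```

View pics/d1z.png

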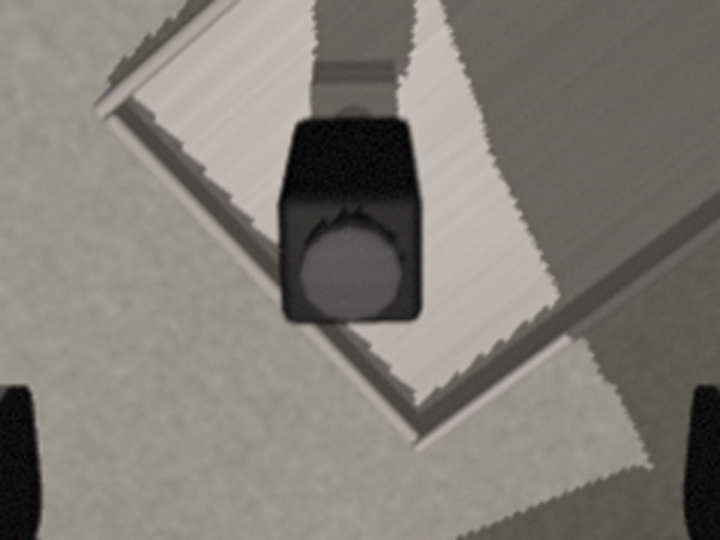

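```bash
python3 - <<'E'
from h import *
np.set_printoptions(precision=4,suppress=True)
c=ld('d1');Z=lambda x,y:(196+(x+.5)/3-.5,179+(y+.5)/3-.5)
print('cap',onz(c,*Z(351,272),.141))
a,b=onz(c,*Z(284,320),.135),onz(c,*Z(419,319),.135);print(a,b,np.linalg.norm(a-b),np.degrees(np.arctan2(*(b-a)[1::-1])))
a,b=onz(c,*Z(280,203),.135),onz(c,*Z(421,203),.135);print(a,b,np.linalg.norm(a-b),np.degrees(np.arctan2(*(b-a)[1::-1])))
st=ctrl.state();x=q2R(st['eef_rot'])[:,0];print('yaw',np.degrees(np.arctan2(x[1],x[0])))
E
```

```text
cap [ 0.5542 -0.1624  0.141 ]
[ 0.5564 -0.1443  0.135 ] [ 0.5361 -0.1611  0.135 ] 0.026343669746712286 -140.32604867052336
[ 0.5719 -0.1629  0.135 ] [ 0.5513 -0.1797  0.135 ] 0.026578699633496444 -140.77887951257117
yaw -50.673660488043815
```

```bash
python3 - <<'E'
from h import *
go([.5537,-.1626,.094],Rdown(309.5));print(ctrl.state()['position'])
E
```

```text
t 4.1 translation [-0.0006 -0.001   0.1055] |0.106| twist [ 0.001   0.0002 -0.003 ] deg 0.2
[ 0.55344532 -0.16363768  0.1995441 ]
```

```bash
python3 - <<'E'
from h import *
snap('d2',[.5528,-.1635,.141],fx=3,hw=120,hh=90)
im1=cv2.imread('pics/d1.png',0);im2=cv2.imread('pics/d2.png',0)
print(cv2.phaseCorrelate(im1[0:290].astype('f4'),im2[0:290].astype('f4')))
c=ld('d2')
for n in ('pics/d1.png','pics/d2.png'):
    m=(cv2.imread(n,0)[225:290,280:350]<75).astype('u1')
    k,l,s,ce=cv2.connectedComponentsWithStats(m);i=1+np.argmax(s[1:,4]);print(s[i],ce[i])
E
```

```text
d2 origin 198 176 pos [ 0.5534 -0.1636  0.1995] t 4.1
((1.4347752111422665, -3.0071625539941067), 0.8273403962453206)
[   0    0   56   65 2119] [31.4851345  26.31571496]
[   0    0   59   65 2046] [33.58602151 25.242913  ]
```

View pics/d2z.png

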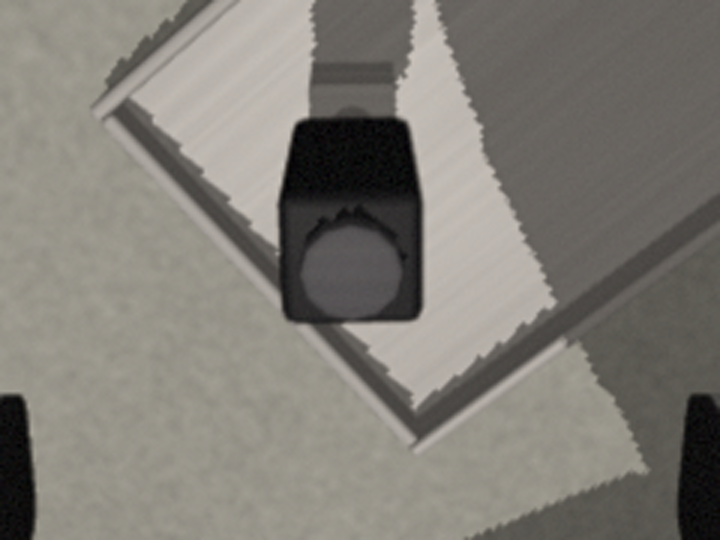

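Call:
carry_out([
  {"translation": [-0.001, -0.001, 0.105], "twist": [0, 0, 0], "fingers": 0},
  {"translation": [-0.001, -0.001, 0.105], "twist": [0, 0, 0], "fingers": 0},
  {"translation": [-0.001, -0.001, 0.105], "twist": [0, 0, 0], "fingers": 0},
  {"translation": [-0.001, -0.001, 0.105], "twist": [0, 0, 0], "fingers": 0.0},
  {"translation": [-0.001, -0.001, 0.105], "twist": [0, 0, 0], "fingers": 0.5},
])

```text
t: 4.65
position: [0.5551, -0.1601, 0.0972]
eef_rot: [0.0, 0.905, -0.425, 0.001]
ft_force: [-0.4, -0.7, 1.0]
width: 0.073
```

Call:
carry_out([
  {"translation": [0, 0, 0], "twist": [0, 0, 0], "fingers": 1},
  {"translation": [0, 0, 0], "twist": [0, 0, 0], "fingers": 1},
  {"translation": [0, 0, 0], "twist": [0, 0, 0], "fingers": 1},
  {"translation": [0, 0, 0], "twist": [0, 0, 0], "fingers": 1},
  {"translation": [0, 0, 0], "twist": [0, 0, 0], "fingers": 1},
])

```text
t: 5.15
position: [0.5541, -0.1607, 0.0957]
eef_rot: [0.001, 0.905, -0.425, 0.001]
ft_force: [-1.1, -0.7, 6.2]
width: 0.0277
```

```bash
python3 - <<'E'
from h import *
snap('d3',[.5537,-.1626,.06],fx=3,hw=120,hh=90);st=ctrl.state();print(st['width'],st['ft_force'],st['qpos'])
E
```

```text
d3 origin 201 191 pos [ 0.5541 -0.1607  0.0957] t 5.15
0.027471070700706424 [-1.03290964 -0.20578967  6.74665817] [-4.27099821e-01  3.80344174e-01 -1.78105679e-01  1.01133303e+00
 -1.05748109e-03 -2.68993693e+00]
```

View pics/d3.png

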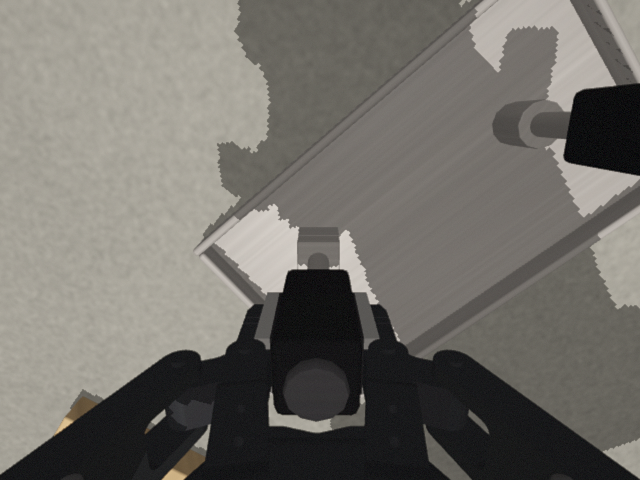

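Call:
carry_out([
  {"translation": [0, 0, -0.03], "twist": [0, 0, 0], "fingers": 1},
  {"translation": [0, 0, -0.08], "twist": [0, 0, 0], "fingers": 1},
  {"translation": [0, 0, -0.1], "twist": [0, 0, 0], "fingers": 1},
  {"translation": [0, 0, -0.1], "twist": [0, 0, 0], "fingers": 1},
  {"translation": [0, 0, -0.1], "twist": [0, 0, 0], "fingers": 1},
])

```text
t: 5.7
position: [0.5537, -0.1602, 0.1943]
eef_rot: [0.0, 0.905, -0.425, -0.0]
ft_force: [-0.2, 0.3, -1.4]
width: 0.0273
```

```bash
python3 - <<'E'
from h import *
snap('d4',[.5537,-.1626,.16],fx=4,hw=90,hh=70);st=ctrl.state();print(st['width'],st['ft_force'],st['qpos'])
im=cv2.imread('pics/d4.png')[210:430,250:390].astype(float)
cv2.imwrite('pics/d4c.png',cv2.resize(np.clip((im-5)*2.2,0,255).astype('u1'),None,fx=2.7,fy=2.7,interpolation=cv2.INTER_CUBIC))
E
```

```text
d4 origin 231 210 pos [ 0.5537 -0.1602  0.1943] t 5.7
0.027260803694952155 [-0.54971981 -0.22659519 -1.98336132] [-4.26838019e-01  3.20673751e-01 -7.25851458e-03  1.24532838e+00
 -6.80441766e-04 -2.68985428e+00]
```

View pics/d4c.png

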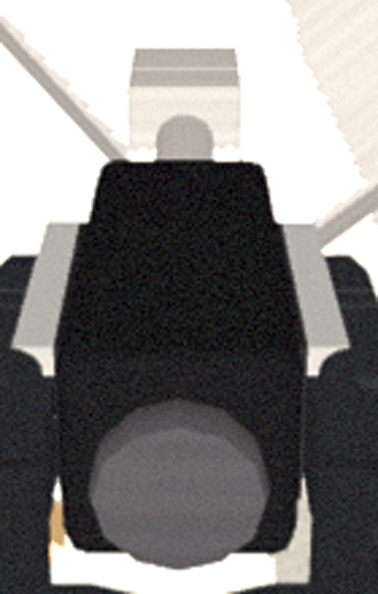

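```bash
python3 - <<'E'
from h import *
np.set_printoptions(precision=4,suppress=True)
ci=ctrl.camera_info('wrist');T=np.array(ci['T_tool_cam']);K=np.array(ci['intrinsics'])
c=(K,T[:3,:3],T[:3,3])
Z=lambda x,y:(250+(x+.5)/2.7-.5,210+(y+.5)/2.7-.5)
print('cap',onz(c,*Z(180,488),-.0453))
m=.0907
for n,p,z in [('mouth edge L',(134,48),m),('mouth edge R',(236,48),m),('sock top edge L',(131,85),m-.03),('sock top edge R',(239,86),m-.03),('grip low edge L',(103,163),m-.07),('R',(265,163),m-.07),('grip top far',(60,352),m-.13),('R',(306,352),m-.13)]:
    print(n,onz(c,*Z(*p),z))
E
```

```text
cap [ 0.0033 -0.0006 -0.0453]
mouth edge L [ 0.0125 -0.0113  0.0907]
mouth edge R [0.0125 0.0125 0.0907]
sock top edge L [ 0.0135 -0.0106  0.0607]
sock top edge R [0.0133 0.0115 0.0607]
grip low edge L [ 0.0132 -0.0134  0.0207]
R [0.0132 0.0136 0.0207]
grip top far [ 0.0162 -0.0137 -0.0393]
R [ 0.0162  0.0132 -0.0393]
```

```bash
cat >> h.py <<'E'
PIL=np.array([.5144,.2446,.029]);AX=np.array([.140,.181,0]);AX[2]=np.sqrt(1-AX@AX)
MT=np.array([.0008,.0003,.0907])
def pose(axis,yaw,h,P=PIL,mt=None):
    """mouth at P+axis*h, driver z = axis, tool x yaw deg"""
    mt=MT if mt is None else mt
    axis=np.array(axis)/np.linalg.norm(axis)
    a=np.cross([0,0,1],axis);s=np.linalg.norm(a)
    Rt=np.eye(3) if s<1e-9 else R.from_rotvec(a/s*np.arcsin(s)).as_matrix()
    Rg=Rt@Rdown(yaw);return P+axis*h-Rg@mt,Rg
def mouth():
    st=ctrl.state();Rc=q2R(st['eef_rot']);M=np.array(st['position'])+Rc@MT;ax=-Rc[:,2]
    d=M-PIL;h=d@ax
    x=R.from_rotvec(0*ax).as_matrix()
    print('t',st['t'],'mouth',np.round(M,4),'tilt %.2f dir %.1f'%(np.degrees(np.arccos(ax[2])),np.degrees(np.arctan2(ax[1],ax[0]))),'along own axis %.4f'%h,'lateral',np.round(d-h*ax,4),'yaw %.1f'%np.degrees(np.arctan2(Rc[1,0],Rc[0,0])),'F',np.round(st['ft_force'],1),'Tq',np.round(st['wrist_torque'],2),'q',np.round(st['qpos'],2))
E
python3 - <<'E'
from h import *
go([.53,.05,.20],Rdown(297))
print(pose(AX,285,.037))
E
```

```text
t 5.75 translation [-0.1766 -0.1161 -0.0064] |0.211| twist [0.0019 0.0017 0.221 ] deg 12.7
(array([0.53234898, 0.26854891, 0.1531463 ]), array([[ 0.26865134, -0.95300916, -0.14      ],
       [-0.95321408, -0.24211964, -0.181     ],
       [ 0.13859791,  0.18207586, -0.97346751]]))
```

Call:
carry_out([
  {"translation": [-0.177, -0.116, -0.007], "twist": [0.002, 0.002, 0.221], "fingers": 1},
  {"translation": [-0.177, -0.116, -0.007], "twist": [0.002, 0.002, 0.221], "fingers": 1},
  {"translation": [-0.177, -0.116, -0.007], "twist": [0.002, 0.002, 0.221], "fingers": 1},
  {"translation": [-0.177, -0.116, -0.007], "twist": [0.002, 0.002, 0.221], "fingers": 1},
  {"translation": [-0.177, -0.116, -0.007], "twist": [0.002, 0.002, 0.221], "fingers": 1},
])

```text
t: 6.25
position: [0.5284, 0.0541, 0.2002]
eef_rot: [0.0, 0.854, -0.521, -0.001]
ft_force: [0.8, -0.9, -3.2]
width: 0.0275
```

```bash
python3 - <<'E'
from h import *
p,Rg=pose(AX,285,.060);go(p,Rg)
E
```

```text
t 6.25 translation [-0.1912 -0.1064  0.0248] |0.220| twist [-0.197   0.1205  0.2122] deg 18.0
```

Call:
carry_out([
  {"translation": [-0.191, -0.106, 0.025], "twist": [-0.197, 0.12, 0.212], "fingers": 1},
  {"translation": [-0.191, -0.106, 0.025], "twist": [-0.197, 0.12, 0.212], "fingers": 1},
  {"translation": [-0.191, -0.106, 0.025], "twist": [-0.197, 0.12, 0.212], "fingers": 1},
  {"translation": [-0.191, -0.106, 0.025], "twist": [-0.197, 0.12, 0.212], "fingers": 1},
  {"translation": [-0.191, -0.106, 0.025], "twist": [-0.197, 0.12, 0.212], "fingers": 1},
])

```text
t: 6.75
position: [0.5372, 0.2717, 0.1733]
eef_rot: [0.116, 0.788, -0.605, -0.0]
ft_force: [1.1, -0.8, -1.7]
width: 0.0272
```

Call:
carry_out([
  {"translation": [0, 0, 0], "twist": [0, 0, 0], "fingers": 1},
  {"translation": [0, 0, 0], "twist": [0, 0, 0], "fingers": 1},
])

```text
t: 6.95
position: [0.5375, 0.2685, 0.1745]
eef_rot: [0.116, 0.787, -0.605, 0.0]
ft_force: [0.1, -0.2, -2.2]
width: 0.0274
```

```bash
python3 - <<'E'
from h import *
mouth();p,Rg=pose(AX,285,.034);go(p,Rg)
snap('s1',[.518,.249,.05],fx=4,hw=90,hh=70)
im=ctrl.read_camera('side');cv2.imwrite('pics/s1s.png',im);cv2.imwrite('pics/s1sz.png',cv2.resize(im[280:440,240:400],None,fx=3.7,fy=3.7,interpolation=cv2.INTER_CUBIC))
E
```

```text
t 6.95 mouth [0.5247 0.2511 0.0864] tilt 13.33 dir 52.5 along own axis 0.0585 lateral [ 0.0021 -0.0042  0.0005] yaw -74.4 F [ 0.1 -0.2 -2.2] Tq [ 0.19 -0.17 -0.02] q [ 0.38  0.51  0.22  1.49 -0.12 -1.44]
t 6.95 translation [-0.0044  0.001   0.0245] |0.025| twist [ 0.0008 -0.0017 -0.0022] deg 0.2
s1 origin 228 165 pos [0.5375 0.2685 0.1745] t 6.95
```

View pics/s1.png

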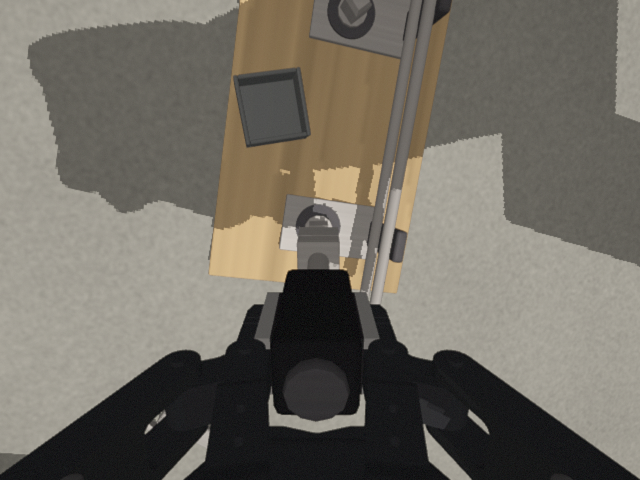

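View pics/s1sz.png

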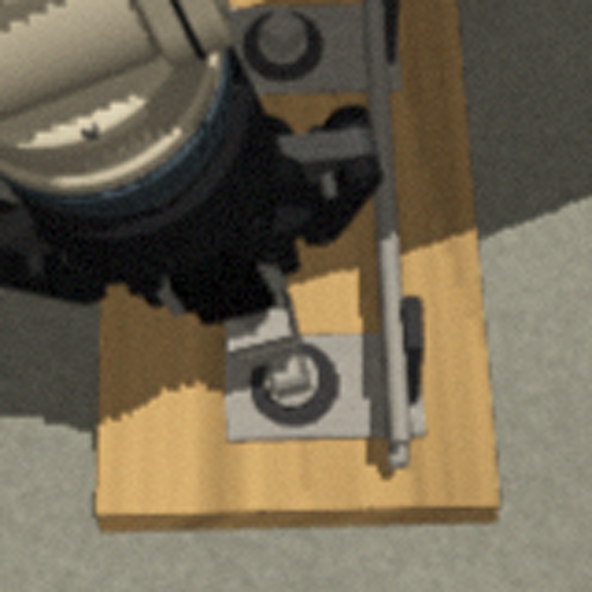

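```bash
python3 - <<'E'
from h import *
mouth();p,Rg=pose(AX,285,.031);go(p,Rg)
E
```

```text
t 7.05 mouth [0.5252 0.25   0.0876] tilt 13.25 dir 52.6 along own axis 0.0595 lateral [ 0.0025 -0.0054  0.0007] yaw -74.5 F [ 0.  -0.1 -2.7] Tq [ 0.22 -0.21 -0.01] q [ 0.38  0.51  0.22  1.49 -0.12 -1.44]
t 7.05 translation [-0.0058  0.0009  0.0285] |0.029| twist [-0.0005 -0.0011 -0.0045] deg 0.3
```

Call:
carry_out([
  {"translation": [-0.006, 0.001, 0.01], "twist": [0, 0, -0.004], "fingers": 1},
  {"translation": [-0.006, 0.001, 0.02], "twist": [0, 0, -0.004], "fingers": 1},
  {"translation": [-0.006, 0.001, 0.028], "twist": [0, 0, -0.004], "fingers": 1},
  {"translation": [-0.006, 0.001, 0.028], "twist": [0, 0, -0.004], "fingers": 1},
  {"translation": [-0.006, 0.001, 0.028], "twist": [0, 0, -0.004], "fingers": 1},
])

```text
t: 7.55
position: [0.5315, 0.2684, 0.1484]
eef_rot: [0.115, 0.788, -0.605, 0.0]
ft_force: [-0.4, -0.4, -1.0]
width: 0.0274
```

```bash
python3 - <<'E'
from h import *
mouth();p,Rg=pose(AX,285,.008);go(p,Rg)
snap('s2',[.518,.249,.05],fx=5,hw=80,hh=60)
im=ctrl.read_camera('side');cv2.imwrite('pics/s2s.png',im);cv2.imwrite('pics/s2sz.png',cv2.resize(im[340:410,280:370],None,fx=7,fy=7,interpolation=cv2.INTER_CUBIC))
E
```

```text
t 7.55 mouth [0.5189 0.2512 0.0602] tilt 13.19 dir 52.7 along own axis 0.0322 lateral [ 0.      0.0007 -0.0001] yaw -74.3 F [-0.4 -0.4 -1. ] Tq [ 0.25 -0.18 -0.04] q [ 0.38  0.51  0.16  1.42 -0.12 -1.44]
t 7.55 translation [0.0008 0.0001 0.0242] |0.024| twist [-0.0016 -0.0009 -0.0002] deg 0.1
s2 origin 237 179 pos [0.5315 0.2684 0.1484] t 7.55
```

View pics/s2z.png

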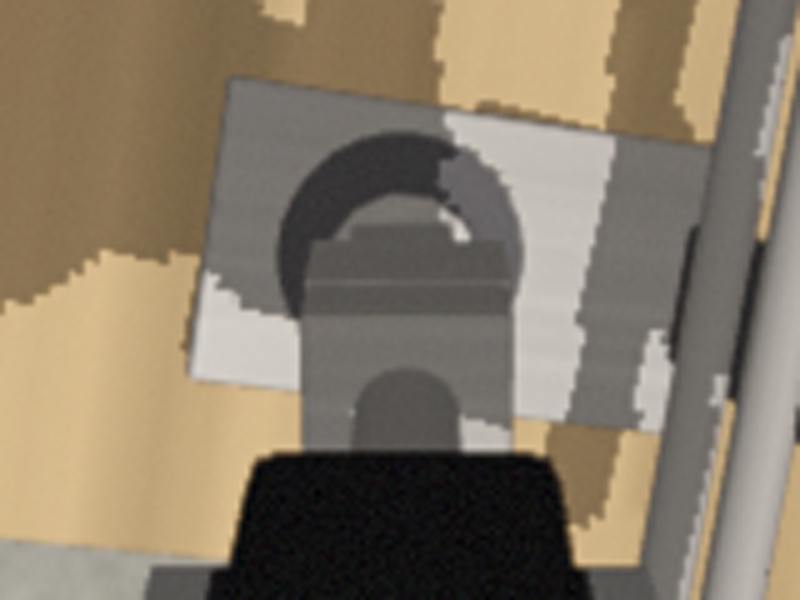

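View pics/s2sz.png

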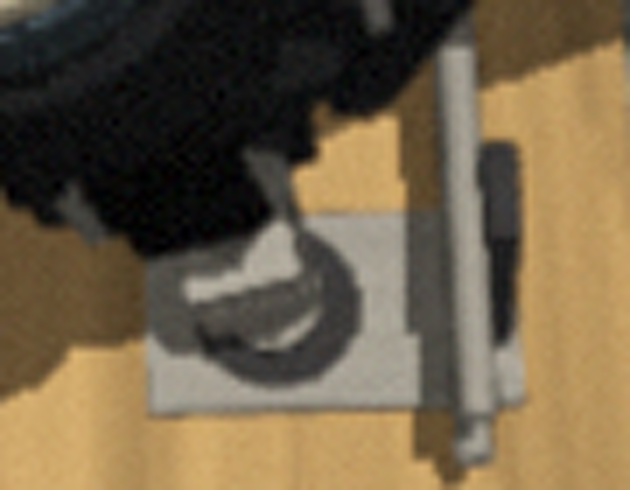

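Call:
carry_out([
  {"translation": [0.0005, -0.0005, 0.003], "twist": [0, 0, 0], "fingers": 1},
  {"translation": [0.0005, -0.0005, 0.006], "twist": [0, 0, 0], "fingers": 1},
  {"translation": [0.0005, -0.0005, 0.009], "twist": [0, 0, 0], "fingers": 1},
  {"translation": [0.0005, -0.0005, 0.012], "twist": [0, 0, 0], "fingers": 1},
  {"translation": [0.0005, -0.0005, 0.012], "twist": [0, 0, 0], "fingers": 1},
])

```text
t: 8.15
position: [0.5302, 0.2661, 0.1362]
eef_rot: [0.115, 0.788, -0.605, 0.0]
ft_force: [0.6, 0.3, -2.4]
width: 0.0271
```

```bash
python3 - <<'E'
from h import *
mouth();p,Rg=pose(AX,285,.008);go(p,Rg)
snap('s3',[.518,.249,.05],fx=5,hw=80,hh=60)
E
```

```text
t 8.15 mouth [0.5175 0.2488 0.0481] tilt 13.21 dir 52.6 along own axis 0.0198 lateral [ 0.0004  0.0006 -0.0002] yaw -74.2 F [ 0.6  0.3 -2.4] Tq [ 0.21 -0.16 -0.03] q [ 0.38  0.51  0.13  1.39 -0.12 -1.44]
t 8.15 translation [0.0006 0.0005 0.0118] |0.012| twist [-0.0011 -0.001   0.0003] deg 0.1
s3 origin 237 186 pos [0.5302 0.2661 0.1362] t 8.15
```

View pics/s3z.png

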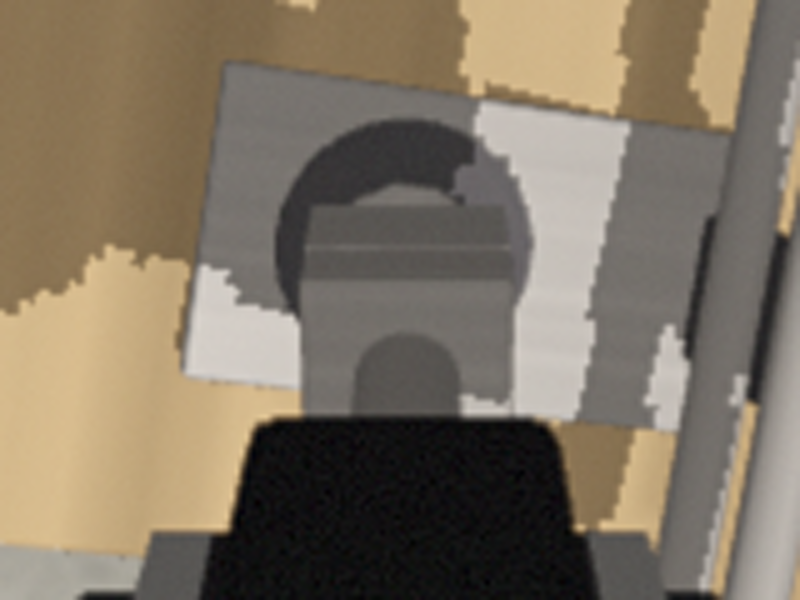

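Call:
carry_out([
  {"translation": [0, 0, 0.002], "twist": [0, 0, 0], "fingers": 1},
  {"translation": [0, 0, 0.004], "twist": [0, 0, 0], "fingers": 1},
  {"translation": [0, 0, 0.006], "twist": [0, 0, 0], "fingers": 1},
  {"translation": [0, 0, 0.008], "twist": [0, 0, 0], "fingers": 1},
  {"translation": [0, 0, 0.008], "twist": [0, 0, 0], "fingers": 1},
])

```text
t: 8.7
position: [0.5292, 0.2647, 0.1286]
eef_rot: [0.115, 0.788, -0.605, 0.0]
ft_force: [0.1, 0.2, -2.0]
width: 0.0276
```

```bash
python3 - <<'E'
from h import *
mouth();p,Rg=pose(AX,285,.008);go(p,Rg)
E
```

```text
t 8.7 mouth [0.5166 0.2474 0.0405] tilt 13.19 dir 52.7 along own axis 0.0120 lateral [ 0.0005  0.0006 -0.0002] yaw -74.2 F [ 0.1  0.2 -2. ] Tq [ 0.25 -0.18 -0.06] q [ 0.38  0.51  0.11  1.37 -0.12 -1.44]
t 8.7 translation [0.0006 0.0006 0.004 ] |0.004| twist [-0.0014 -0.0009  0.0002] deg 0.1
```

Call:
carry_out([
  {"translation": [0, 0, 0.0015], "twist": [0, 0, 0], "fingers": 1},
  {"translation": [0, 0, 0.003], "twist": [0, 0, 0], "fingers": 1},
  {"translation": [0, 0, 0.004], "twist": [0, 0, 0], "fingers": 1},
  {"translation": [0, 0, 0.004], "twist": [0, 0, 0], "fingers": 1},
])

```text
t: 9.1
position: [0.5288, 0.264, 0.1249]
eef_rot: [0.115, 0.788, -0.605, 0.0]
ft_force: [-0.6, 0.9, -2.0]
width: 0.0277
```

```bash
python3 - <<'E'
from h import *
mouth()
snap('s4',[.518,.249,.05],fx=5,hw=80,hh=60)
im=ctrl.read_camera('side');cv2.imwrite('pics/s4s.png',im);cv2.imwrite('pics/s4sz.png',cv2.resize(im[340:410,280:370],None,fx=7,fy=7,interpolation=cv2.INTER_CUBIC))
E
```

```text
t 9.1 mouth [0.5162 0.2467 0.0368] tilt 13.18 dir 52.7 along own axis 0.0082 lateral [ 0.0007  0.0007 -0.0002] yaw -74.2 F [-0.6  0.9 -2. ] Tq [ 0.25 -0.22 -0.01] q [ 0.38  0.52  0.1   1.36 -0.12 -1.44]
s4 origin 238 192 pos [0.5288 0.264  0.1249] t 9.1
```

View pics/s4z.png

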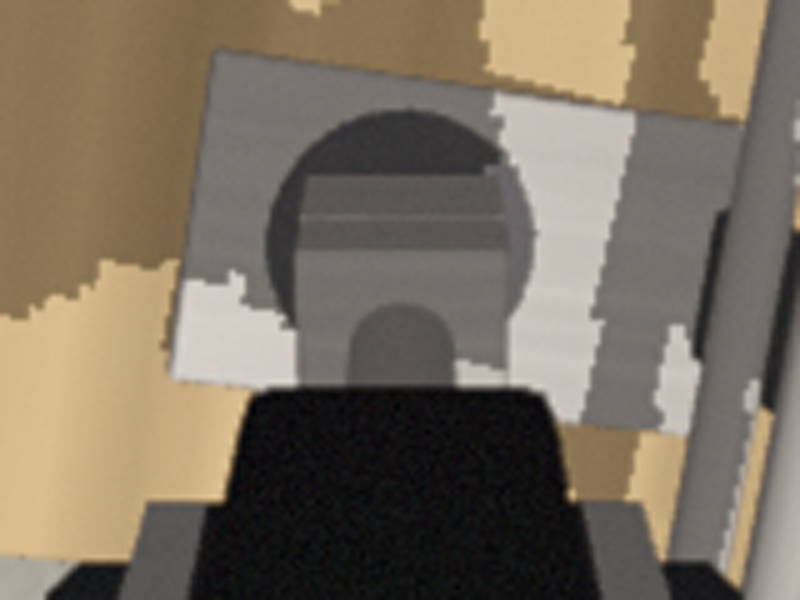

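View pics/s4sz.png

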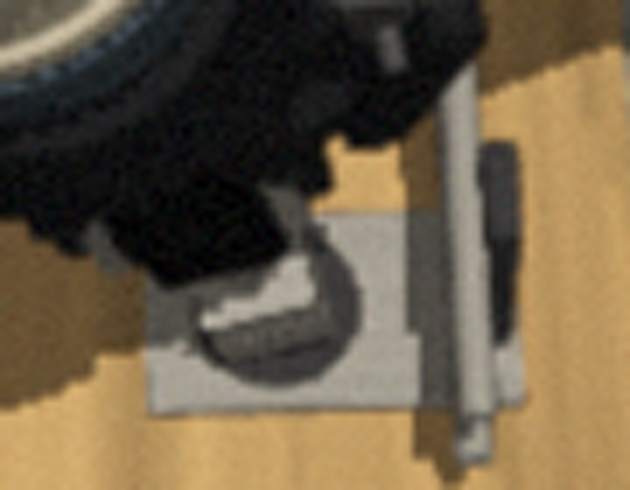

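```bash
python3 - <<'E'
from h import *
st=ctrl.state();Rc=q2R(st['eef_rot']);M=np.array(st['position'])+Rc@MT;ax=-Rc[:,2];P=M-.0082*ax;print(P)
for f,h in [(.75,.0079),(.5,.0078),(.25,.0077),(0,.0076)]:
    a=ax*[f,f,1];a/=np.linalg.norm(a)
    p,Rg=pose(a,285.8,h,P=P);go(p,Rg)
E
```

```text
[0.51510856 0.24525496 0.02892627]
t 9.2 translation [0.0034 0.0044 0.0004] |0.006| twist [ 0.0446 -0.034  -0.0136] deg 3.3
t 9.2 translation [0.0068 0.0088 0.001 ] |0.011| twist [ 0.0902 -0.0688 -0.0136] deg 6.5
t 9.2 translation [0.0103 0.0133 0.0018] |0.017| twist [ 0.1363 -0.104  -0.0135] deg 9.9
t 9.2 translation [0.0137 0.0177 0.003 ] |0.023| twist [ 0.1828 -0.1394 -0.0135] deg 13.2
```

Call:
carry_out([
  {"translation": [0.0034, 0.0044, 0.0004], "twist": [0.0446, -0.034, 0], "fingers": 1},
  {"translation": [0.0068, 0.0088, 0.001], "twist": [0.0902, -0.0688, 0], "fingers": 1},
  {"translation": [0.0103, 0.0133, 0.0018], "twist": [0.1363, -0.104, 0], "fingers": 1},
  {"translation": [0.0137, 0.0177, 0.003], "twist": [0.1828, -0.1394, 0], "fingers": 1},
  {"translation": [0.0137, 0.0177, 0.003], "twist": [0.1828, -0.1394, 0], "fingers": 1},
])

```text
t: 9.7
position: [0.5148, 0.2456, 0.1284]
eef_rot: [-0.001, 0.793, -0.609, 0.001]
ft_force: [0.5, 2.5, -2.2]
width: 0.0274
```

```bash
python3 - <<'E'
from h import *
mouth()
snap('s5',[.515,.246,.05],fx=5,hw=80,hh=60)
im=ctrl.read_camera('side');cv2.imwrite('pics/s5s.png',im);cv2.imwrite('pics/s5sz.png',cv2.resize(im[340:410,280:370],None,fx=7,fy=7,interpolation=cv2.INTER_CUBIC))
mouth()
E
```

```text
t 9.7 mouth [0.5151 0.2449 0.0377] tilt 0.22 dir -167.5 along own axis 0.0087 lateral [0.0007 0.0003 0.    ] yaw -75.0 F [ 0.5  2.5 -2.2] Tq [ 0.76 -0.2   0.01] q [ 0.3   0.34 -0.14  1.08 -0.   -1.53]
s5 origin 237 193 pos [0.5148 0.2456 0.1284] t 9.7
t 9.8 mouth [0.5152 0.2451 0.0371] tilt 0.10 dir 122.7 along own axis 0.0081 lateral [0.0008 0.0005 0.    ] yaw -75.0 F [ 0.   1.1 -1.1] Tq [ 0.25  0.1  -0.04] q [ 0.3   0.35 -0.14  1.08 -0.   -1.53]
```

View pics/s5z.png

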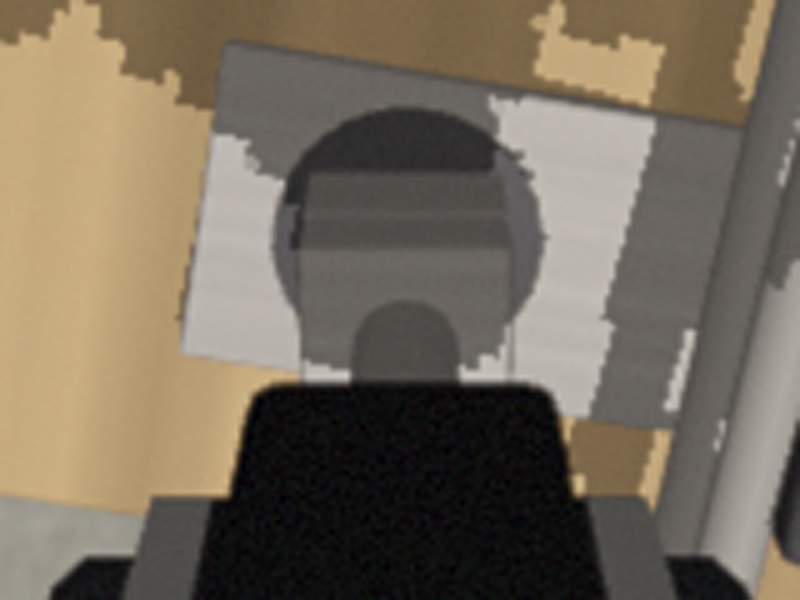

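View pics/s5sz.png

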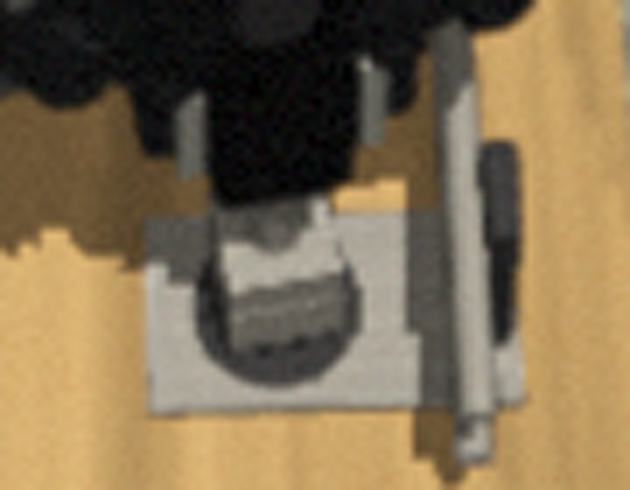

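Call:
carry_out([
  {"translation": [0, 0, 0.0005], "twist": [0, 0, 0], "fingers": 1},
  {"translation": [0, 0, 0.001], "twist": [0, 0, 0], "fingers": 1},
  {"translation": [0, 0, 0.001], "twist": [0, 0, 0], "fingers": 1},
])

```text
t: 10.1
position: [0.5157, 0.2465, 0.1274]
eef_rot: [0.0, 0.794, -0.608, 0.001]
ft_force: [-3.6, -1.4, 14.9]
width: 0.0274
```

```bash
python3 - <<'E'
from h import *
mouth()
E
```

```text
t 10.1 mouth [0.5158 0.2455 0.0367] tilt 0.15 dir 125.4 along own axis 0.0077 lateral [0.0014 0.0009 0.    ] yaw -74.9 F [-3.6 -1.4 14.9] Tq [-0.38  1.09 -0.01] q [ 0.3   0.35 -0.14  1.08 -0.   -1.53]
```

Call:
carry_out([
  {"translation": [0.0001, 0.0003, -0.0002], "twist": [0, 0, 0.15], "fingers": 1},
  {"translation": [0.0002, 0.0002, 0.0], "twist": [0, 0, 0.3], "fingers": 1},
  {"translation": [0.0003, 0.0001, 0.0002], "twist": [0, 0, 0.45], "fingers": 1},
  {"translation": [0.0004, 0.0, 0.0004], "twist": [0, 0, 0.59], "fingers": 1},
  {"translation": [0.0005, 0.0, 0.0005], "twist": [0, 0, 0.7], "fingers": 1},
])

```text
t: 10.6
position: [0.5162, 0.2461, 0.1267]
eef_rot: [0.0, -0.535, 0.845, -0.002]
ft_force: [-1.0, -1.4, 10.2]
width: 0.0274
```

```bash
python3 - <<'E'
from h import *
mouth();st=ctrl.state();Rc=q2R(st['eef_rot']);print('F tool',Rc.T@st['ft_force'],'T tool',Rc.T@st['wrist_torque'],st['width'])
E
```

```text
t 10.6 mouth [0.5158 0.2453 0.036 ] tilt 0.18 dir 133.5 along own axis 0.0070 lateral [0.0014 0.0007 0.    ] yaw -115.3 F [-1.  -1.4 10.2] Tq [-0.44  0.51  0.22] q [ 0.3   0.35 -0.14  1.08 -0.   -0.83]
F tool [  1.72916724   0.26737052 -10.20032848] T tool [-0.2683596   0.61301795 -0.21910626] 0.0274105090559407
```

Call:
carry_out([
  {"translation": [0.0001, -0.0001, 0.0002], "twist": [0, 0, 0.15], "fingers": 1},
  {"translation": [0.0002, -0.0002, 0.0004], "twist": [0, 0, 0.3], "fingers": 1},
  {"translation": [0.0002, -0.0003, 0.0006], "twist": [0, 0, 0.45], "fingers": 1},
  {"translation": [0.0003, -0.0004, 0.0008], "twist": [0, 0, 0.59], "fingers": 1},
  {"translation": [0.0004, -0.0005, 0.0009], "twist": [0, 0, 0.72], "fingers": 1},
])

```text
t: 11.1
position: [0.5164, 0.245, 0.1258]
eef_rot: [0.001, -0.203, 0.979, -0.002]
ft_force: [-2.7, -2.5, 10.9]
width: 0.0271
```

```bash
python3 - <<'E'
from h import *
mouth();st=ctrl.state();Rc=q2R(st['eef_rot']);print('F tool',Rc.T@st['ft_force'],'T tool',Rc.T@st['wrist_torque'],st['width'])
im=ctrl.read_camera('side');cv2.imwrite('pics/s6sz.png',cv2.resize(im[300:410,260:370],None,fx=5,fy=5,interpolation=cv2.INTER_CUBIC))
E
```

```text
t 11.1 mouth [0.5157 0.2447 0.0351] tilt 0.22 dir 119.1 along own axis 0.0061 lateral [0.0013 0.0001 0.    ] yaw -156.6 F [-2.7 -2.5 10.9] Tq [-1.04  0.67  0.19] q [ 0.3   0.35 -0.14  1.08 -0.   -0.11]
F tool [  3.47364387  -1.27633607 -10.89952334] T tool [ 0.68752107  1.02404373 -0.19759468] 0.02714106811235559
```

View pics/s6sz.png

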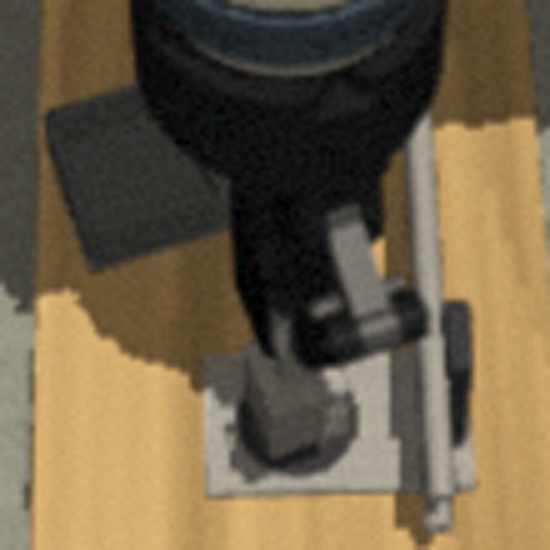

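Call:
carry_out([
  {"translation": [0.0002, -0.0001, 0.0002], "twist": [0, 0, 0.15], "fingers": 1},
  {"translation": [0.0004, -0.0003, 0.0004], "twist": [0, 0, 0.3], "fingers": 1},
  {"translation": [0.0005, -0.0004, 0.0006], "twist": [0, 0, 0.45], "fingers": 1},
  {"translation": [0.0006, -0.0005, 0.0007], "twist": [0, 0, 0.59], "fingers": 1},
  {"translation": [0.0007, -0.0006, 0.0009], "twist": [0, 0, 0.72], "fingers": 1},
])

```text
t: 11.65
position: [0.5157, 0.244, 0.1248]
eef_rot: [0.001, 0.155, 0.988, -0.002]
ft_force: [-3.6, -3.9, 13.2]
width: 0.0278
```

```bash
python3 - <<'E'
from h import *
mouth();st=ctrl.state();Rc=q2R(st['eef_rot']);print('F tool',Rc.T@st['ft_force'],'T tool',Rc.T@st['wrist_torque'],st['width'])
E
```

```text
t 11.65 mouth [0.5152 0.2442 0.0341] tilt 0.23 dir 108.4 along own axis 0.0051 lateral [ 0.0008 -0.0005  0.    ] yaw 162.1 F [-3.6 -3.9 13.2] Tq [-1.33  1.12  0.24] q [ 0.3   0.35 -0.15  1.08 -0.    0.61]
F tool [  2.19542645  -4.86455014 -13.16718324] T tool [ 1.6117953   0.65223938 -0.2428161 ] 0.027766542447767557
```

Call:
carry_out([
  {"translation": [0.0002, -0.0003, 0.0001], "twist": [0, 0, 0.15], "fingers": 1},
  {"translation": [0.0003, -0.0006, 0.0003], "twist": [0, 0, 0.3], "fingers": 1},
  {"translation": [0.0004, -0.0008, 0.0005], "twist": [0, 0, 0.45], "fingers": 1},
  {"translation": [0.0005, -0.0009, 0.0007], "twist": [0, 0, 0.59], "fingers": 1},
  {"translation": [0.0006, -0.001, 0.0008], "twist": [0, 0, 0.72], "fingers": 1},
])

```text
t: 12.15
position: [0.5145, 0.2435, 0.124]
eef_rot: [0.001, 0.493, 0.87, -0.001]
ft_force: [-5.5, -2.9, 13.2]
width: 0.0272
```

```bash
python3 - <<'E'
from h import *
mouth();st=ctrl.state();Rc=q2R(st['eef_rot']);print('F tool',Rc.T@st['ft_force'],'T tool',Rc.T@st['wrist_torque'],st['width'])
E
```

```text
t 12.15 mouth [0.5144 0.2441 0.0332] tilt 0.18 dir 100.9 along own axis 0.0042 lateral [ 0.     -0.0005  0.    ] yaw 120.9 F [-5.5 -2.9 13.2] Tq [-0.7   1.41  0.19] q [ 0.3   0.35 -0.15  1.07 -0.    1.33]
F tool [  0.28901591  -6.20754956 -13.17188993] T tool [ 1.56620803  0.11738199 -0.19698112] 0.027238369435664347
```

Call:
carry_out([
  {"translation": [0.0001, -0.0003, 0.0001], "twist": [0, 0, 0.1], "fingers": 1},
  {"translation": [0.0002, -0.0006, 0.0002], "twist": [0, 0, 0.2], "fingers": 1},
  {"translation": [0.0003, -0.0007, 0.0003], "twist": [0, 0, 0.3], "fingers": 1},
  {"translation": [0.0003, -0.0007, 0.0003], "twist": [0, 0, 0.37], "fingers": 1},
])

```text
t: 12.55
position: [0.5138, 0.2437, 0.1238]
eef_rot: [0.001, 0.644, 0.765, -0.001]
ft_force: [-4.0, -1.1, 13.2]
width: 0.0275
```

```bash
python3 - <<'E'
from h import *
mouth();st=ctrl.state();Rc=q2R(st['eef_rot']);print('F tool',Rc.T@st['ft_force'],'T tool',Rc.T@st['wrist_torque'],st['width'])
E
```

```text
t 12.55 mouth [0.514  0.2443 0.0331] tilt 0.14 dir 108.5 along own axis 0.0041 lateral [-0.0004 -0.0003  0.    ] yaw 99.8 F [-4.  -1.1 13.2] Tq [-0.25  1.35  0.36] q [ 0.3   0.35 -0.15  1.07 -0.    1.7 ]
F tool [ -0.47008538  -4.1536985  -13.17802243] T tool [ 1.37360825 -0.01423131 -0.36355457] 0.027515933235234238
```

Call:
carry_out([
  {"translation": [0, -0.0002, 0], "twist": [0, 0, 0.06], "fingers": 1},
  {"translation": [0, -0.0002, 0], "twist": [0, 0, 0.12], "fingers": 1},
  {"translation": [0, -0.0002, 0], "twist": [0, 0, 0.12], "fingers": 1},
])

```text
t: 12.85
position: [0.5137, 0.2438, 0.1238]
eef_rot: [0.001, 0.688, 0.726, -0.0]
ft_force: [-3.5, -2.1, 13.5]
width: 0.0273
```

```bash
python3 - <<'E'
from h import *
mouth();st=ctrl.state();Rc=q2R(st['eef_rot']);print('F tool',Rc.T@st['ft_force'],'T tool',Rc.T@st['wrist_torque'],st['width'])
E
```

```text
t 12.85 mouth [0.514  0.2444 0.0331] tilt 0.13 dir 113.9 along own axis 0.0041 lateral [-0.0004 -0.0002  0.    ] yaw 93.1 F [-3.5 -2.1 13.5] Tq [-0.13  1.27  0.54] q [ 0.3   0.35 -0.15  1.07 -0.    1.81]
F tool [ -1.93324074  -3.58754119 -13.51131155] T tool [ 1.27518851 -0.06134841 -0.5389333 ] 0.027320255150305946
```

Call:
carry_out([
  {"translation": [0, -0.0002, 0], "twist": [0, 0, -0.1], "fingers": 1},
  {"translation": [0, -0.0004, -0.0005], "twist": [0, 0, -0.17], "fingers": 1},
  {"translation": [0, -0.0004, -0.001], "twist": [0, 0, -0.17], "fingers": 1},
])

```text
t: 13.15
position: [0.5138, 0.2439, 0.1239]
eef_rot: [0.001, 0.623, 0.782, -0.0]
ft_force: [1.0, 1.2, -0.8]
width: 0.0276
```

```bash
python3 - <<'E'
from h import *
mouth();st=ctrl.state();Rc=q2R(st['eef_rot']);print('F tool',Rc.T@st['ft_force'],'T tool',Rc.T@st['wrist_torque'],st['width'])
E
```

```text
t 13.15 mouth [0.514  0.2446 0.0332] tilt 0.12 dir 130.3 along own axis 0.0042 lateral [-0.0004 -0.     -0.    ] yaw 102.9 F [ 1.   1.2 -0.8] Tq [ 0.29 -0.27 -0.05] q [ 0.3   0.35 -0.15  1.07 -0.    1.64]
F tool [0.94173228 1.23849047 0.80066706] T tool [-0.32359869  0.22017312  0.05039758] 0.027599653265571927
```

Unloaded, with forces near zero. Lifting straight off.

Call:
carry_out([
  {"translation": [0, 0, -0.004], "twist": [0, 0, 0], "fingers": 1},
  {"translation": [0, 0, -0.012], "twist": [0, 0, 0], "fingers": 1},
  {"translation": [0, 0, -0.022], "twist": [0, 0, 0], "fingers": 1},
  {"translation": [0, 0, -0.05], "twist": [0, 0, 0], "fingers": 1},
  {"translation": [0, 0, -0.08], "twist": [0, 0, 0], "fingers": 1},
])

```text
t: 13.65
position: [0.5121, 0.2431, 0.2047]
eef_rot: [0.0, 0.624, 0.781, -0.001]
ft_force: [0.6, 0.1, -1.2]
width: 0.0276
```

Call:
carry_out([
  {"translation": [0.0, -0.05, 0], "twist": [0, 0, 0], "fingers": 1},
  {"translation": [0.0, -0.08, 0], "twist": [0, 0, 0], "fingers": 1},
  {"translation": [0.0, -0.08, 0], "twist": [0, 0, 0], "fingers": 1},
])

```text
t: 13.95
position: [0.4312, 0.2249, 0.2051]
eef_rot: [0.001, 0.624, 0.782, -0.0]
ft_force: [-0.3, -1.6, -2.7]
width: 0.0276
```

```bash
python3 - <<'E'
from h import *
mouth()
im=ctrl.read_camera('side');cv2.imwrite('pics/e1s.png',im);cv2.imwrite('pics/e1sz.png',cv2.resize(im[260:425,255:385],None,fx=3.6,fy=3.6,interpolation=cv2.INTER_CUBIC))
im=ctrl.read_camera('top');cv2.imwrite('pics/e1tz.png',cv2.resize(im[200:310,170:320],None,fx=5,fy=5,interpolation=cv2.INTER_CUBIC))
snap('e1',[.514,.2446,.04])
E
```

```text
t 13.95 mouth [0.4314 0.2256 0.1144] tilt 0.08 dir 101.0 along own axis 0.0854 lateral [-0.083  -0.0191  0.    ] yaw 102.8 F [-0.3 -1.6 -2.7] Tq [ 0.01 -0.02  0.  ] q [ 0.31  0.16 -0.19  1.22 -0.    1.66]
e1 origin 354 171 pos [0.4346 0.2256 0.2049] t 14.05
```

View pics/e1sz.png

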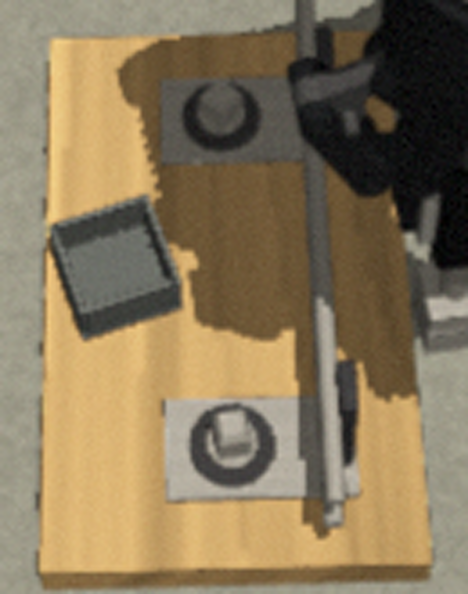

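View pics/e1.png

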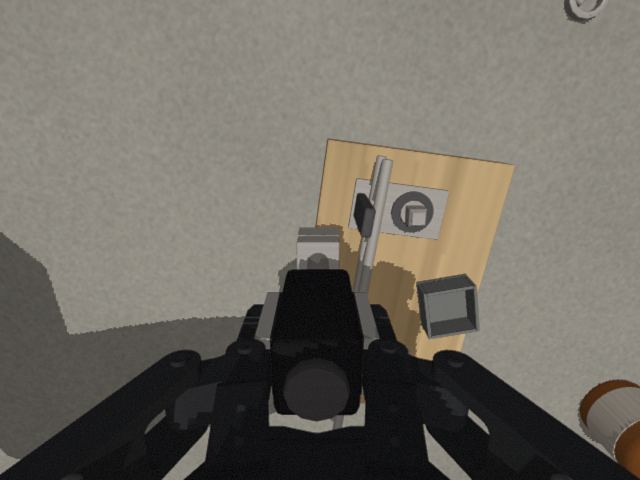

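```bash
python3 - <<'E'
import cv2
im=cv2.imread('pics/e1s.png')[365:405,295:350]
cv2.imwrite('pics/e1q.png',cv2.resize(im,None,fx=10,fy=10,interpolation=cv2.INTER_CUBIC))
im=cv2.imread('pics/e1.png')[180:245,375:450]
cv2.imwrite('pics/e1w.png',cv2.resize(im,None,fx=9,fy=9,interpolation=cv2.INTER_CUBIC))
E
```

```text
(no output)
```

View pics/e1w.png

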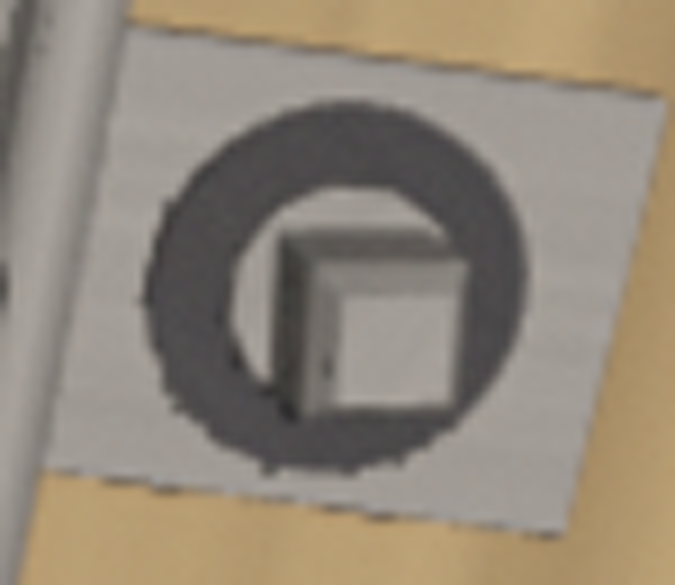

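View pics/e1q.png

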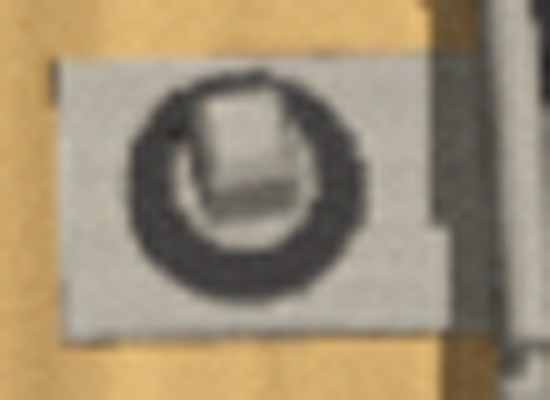

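View pics/e1tz.png

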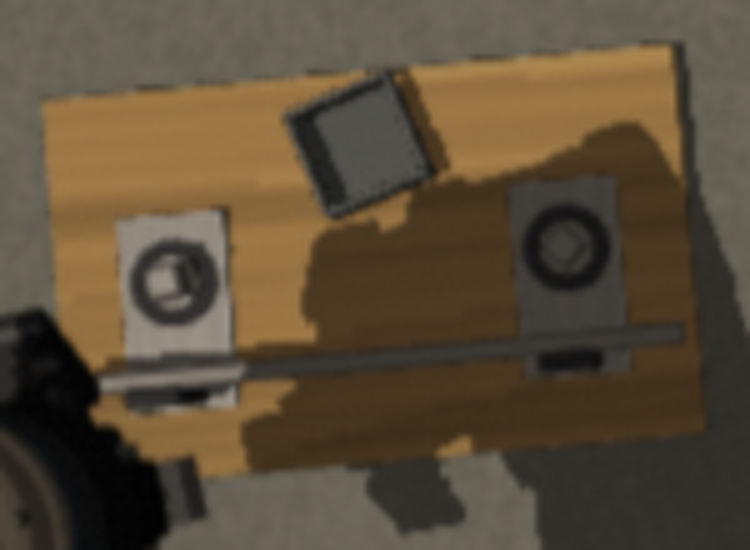

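```bash
python3 - <<'E'
from h import *
np.set_printoptions(precision=4,suppress=True)
c=ld('e1');Z=lambda x,y:(375+(x+.5)/9-.5,180+(y+.5)/9-.5)
P=onz(c,*Z(337,286),.029);F=onz(c,*Z(349,303),.032);T=np.mean([onz(c,*Z(*k),.050) for k in [(340,292),(462,286),(454,408),(338,405)]],0)
print(P,T,(T-P),np.degrees(np.arctan2(np.hypot(*(T-P)[:2]),.021)))
cs=cam('side');ct=cam('top')
b=lambda x,y:(295+(x+.5)/10-.5,365+(y+.5)/10-.5)
P=onz(cs,*b(247,187),.029);T=onz(cs,*b(243,128),.050);print('side',P,T,T-P)
t=lambda x,y:(170+(x+.5)/5-.5,200+(y+.5)/5-.5)
P=onz(ct,*t(175,281),.029);T=onz(ct,*t(162,278),.050);print('top',P,T,T-P)
E
```

```text
[0.5146 0.2459 0.029 ] [0.5151 0.2455 0.05  ] [ 0.0005 -0.0004  0.021 ] 1.587449046354461
side [0.5143 0.245  0.029 ] [0.5148 0.2449 0.05  ] [ 0.0006 -0.0001  0.021 ]
top [0.5143 0.2428 0.029 ] [0.5149 0.2435 0.05  ] [0.0006 0.0007 0.021 ]
```

```bash
python3 - <<'E'
from h import *
c=ld('e1');Z=lambda x,y:(375+(x+.5)/9-.5,180+(y+.5)/9-.5)
# head 14mm square edge & top edges
for z,p,q in [(.050,(338,405),(454,408)),(.050,(340,292),(338,405)),(.046,(312,262),(468,260)),(.046,(312,262),(305,412)),(.032,(280,230),(445,232))]:
    d=onz(c,*Z(*q),z)-onz(c,*Z(*p),z);print(np.degrees(np.arctan2(d[1],d[0]))%90,np.linalg.norm(d))
go([.44,.05,.21],Rdown(102.8));go([.5537,-.1615,.20],Rdown(129.5))
E
```

```text
11.266428792876443 0.010430093664994351
16.396630205857605 0.010438541553111228
13.561154750026095 0.013973212667337236
14.631448583200111 0.01399670890380058
12.098846607770836 0.015472296501708161
t 14.1 translation [-0.1724 -0.0343 -0.0053] |0.176| twist [0.0022 0.0012 0.0002] deg 0.1
t 14.1 translation [-0.4038  0.0297  0.0051] |0.405| twist [ 0.0019  0.0017 -0.4658] deg 26.7
```

Call:
carry_out([
  {"translation": [-0.2, 0.015, 0], "twist": [0, 0, 0], "fingers": 1},
  {"translation": [-0.2, 0.015, 0], "twist": [0, 0, 0], "fingers": 1},
  {"translation": [-0.2, 0.015, 0], "twist": [0, 0, 0], "fingers": 1},
  {"translation": [-0.2, 0.015, 0], "twist": [0, 0, 0], "fingers": 1},
  {"translation": [-0.2, 0.015, 0], "twist": [0, 0, 0], "fingers": 1},
])

```text
t: 14.6
position: [0.4965, 0.0286, 0.2036]
eef_rot: [0.001, 0.626, 0.78, -0.001]
ft_force: [-0.3, 0.9, -2.1]
width: 0.0274
```

```bash
python3 - <<'E'
from h import *
go([.5537,-.1615,.20],Rdown(102.8))
E
```

```text
t 14.6 translation [-0.198   0.0148  0.0041] |0.199| twist [ 0.0007  0.0027 -0.0059] deg 0.4
```

Call:
carry_out([
  {"translation": [-0.197, 0.015, 0.004], "twist": [0, 0.002, 0], "fingers": 1},
  {"translation": [-0.197, 0.015, 0.004], "twist": [0, 0.002, 0], "fingers": 1},
  {"translation": [-0.197, 0.015, 0.004], "twist": [0, 0.002, 0], "fingers": 1},
  {"translation": [-0.197, 0.015, 0.004], "twist": [0, 0.002, 0], "fingers": 1},
  {"translation": [-0.197, 0.015, 0.004], "twist": [0, 0.002, 0], "fingers": 1},
])

```text
t: 15.1
position: [0.5542, -0.1601, 0.1989]
eef_rot: [0.0, 0.626, 0.78, 0.0]
ft_force: [-0.1, 0.6, -1.4]
width: 0.0278
```

Call:
carry_out([
  {"translation": [0, 0, 0.04], "twist": [0, 0, 0], "fingers": 1},
  {"translation": [0, 0, 0.07], "twist": [0, 0, 0], "fingers": 1},
  {"translation": [0, 0, 0.09], "twist": [0, 0, 0], "fingers": 1},
  {"translation": [0, 0, 0.095], "twist": [0, 0, 0], "fingers": 1},
])

```text
t: 15.5
position: [0.5517, -0.1538, 0.1026]
eef_rot: [-0.002, 0.624, 0.782, 0.0]
ft_force: [0.4, -0.2, -1.5]
width: 0.0275
```

```bash
python3 - <<'E'
from h import *
mouth()
snap('e2',[.554,-.16,.03])
im=ctrl.read_camera('side');cv2.imwrite('pics/e2s.png',im);cv2.imwrite('pics/e2sz.png',cv2.resize(im[80:240,250:410],None,fx=3.7,fy=3.7,interpolation=cv2.INTER_CUBIC))
E
```

```text
t 15.5 mouth [ 0.5515 -0.1527  0.0119] tilt 0.26 dir -41.8 along own axis -0.0157 lateral [ 0.0371 -0.3974 -0.0013] yaw 102.8 F [ 0.4 -0.2 -1.5] Tq [ 0.02  0.06 -0.04] q [-0.42  0.37 -0.17  1.03  0.    0.93]
e2 origin 257 223 pos [ 0.5517 -0.1538  0.1026] t 15.5
```

View pics/e2.png

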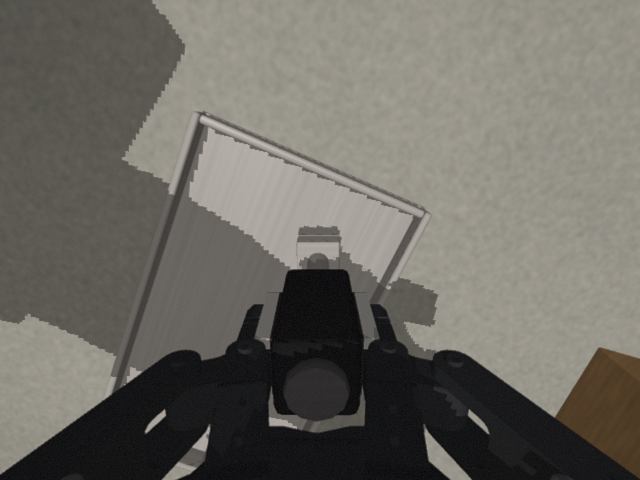

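View pics/e2sz.png

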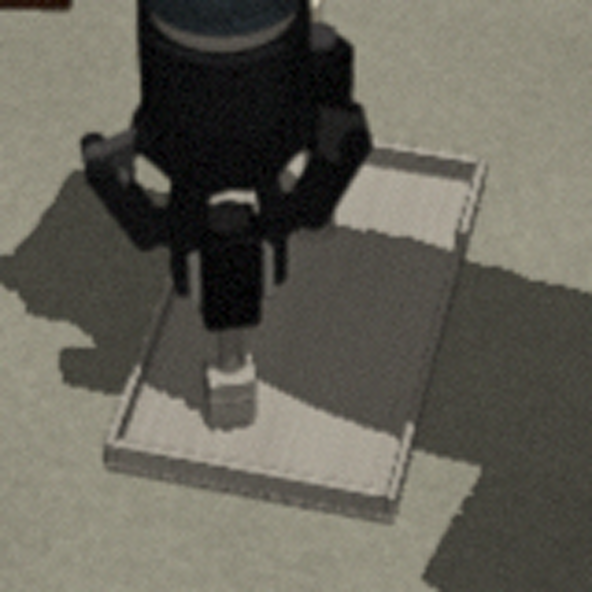

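Call:
carry_out([
  {"translation": [-0.006, 0, 0.002], "twist": [0, 0, 0], "fingers": 1},
  {"translation": [-0.006, 0, 0.004], "twist": [0, 0, 0], "fingers": 1},
  {"translation": [-0.006, 0, 0.005], "twist": [0, 0, 0], "fingers": 1},
  {"translation": [-0.006, 0, 0.005], "twist": [0, 0, 0], "fingers": 1},
])

```text
t: 16.0
position: [0.5538, -0.1606, 0.1006]
eef_rot: [0.0, 0.624, 0.782, 0.001]
ft_force: [0.4, -0.3, -1.8]
width: 0.0272
```

```bash
python3 - <<'E'
from h import *
mouth()
E
```

```text
t 16.0 mouth [ 0.5541 -0.1597  0.0099] tilt 0.09 dir -144.6 along own axis -0.0188 lateral [ 3.960e-02 -4.043e-01 -3.000e-04] yaw 102.8 F [ 0.4 -0.3 -1.8] Tq [-0.01 -0.   -0.05] q [-0.43  0.38 -0.17  1.02  0.    0.92]
```

Call:
carry_out([
  {"translation": [0, 0, 0.0015], "twist": [0, 0, 0], "fingers": 1},
  {"translation": [0, 0, 0.003], "twist": [0, 0, 0], "fingers": 1},
  {"translation": [0, 0, 0.0045], "twist": [0, 0, 0], "fingers": 1},
  {"translation": [0, 0, 0.0045], "twist": [0, 0, 0], "fingers": 1},
])

```text
t: 16.4
position: [0.5538, -0.1605, 0.0959]
eef_rot: [0.0, 0.624, 0.782, 0.001]
ft_force: [-0.7, -0.4, 0.3]
width: 0.0274
```

```bash
python3 - <<'E'
from h import *
mouth()
E
```

```text
t 16.4 mouth [ 0.554  -0.1596  0.0052] tilt 0.08 dir -138.9 along own axis -0.0235 lateral [ 3.960e-02 -4.042e-01 -3.000e-04] yaw 102.8 F [-0.7 -0.4  0.3] Tq [-0.    0.1   0.01] q [-0.43  0.38 -0.18  1.01  0.    0.92]
```

Call:
carry_out([
  {"translation": [0, 0, 0.0005], "twist": [0, 0, 0], "fingers": 1},
  {"translation": [0, 0, 0.0005], "twist": [0, 0, 0], "fingers": 1},
  {"translation": [0, 0, 0.0005], "twist": [0, 0, 0], "fingers": 0.4},
  {"translation": [0, 0, 0.0005], "twist": [0, 0, 0], "fingers": 0},
  {"translation": [0, 0, 0.0005], "twist": [0, 0, 0], "fingers": 0},
])

```text
t: 16.9
position: [0.5538, -0.1605, 0.0951]
eef_rot: [-0.0, 0.624, 0.782, 0.001]
ft_force: [-0.6, 0.3, -0.1]
width: 0.0699
```

Call:
carry_out([
  {"translation": [0, 0, 0], "twist": [0, 0, 0], "fingers": 0},
  {"translation": [0, 0, 0], "twist": [0, 0, 0], "fingers": 0},
  {"translation": [0, 0, 0], "twist": [0, 0, 0], "fingers": 0},
  {"translation": [0, 0, 0], "twist": [0, 0, 0], "fingers": 0},
])

```text
t: 17.3
position: [0.5538, -0.1605, 0.0952]
eef_rot: [-0.0, 0.624, 0.782, 0.001]
ft_force: [-0.0, 0.4, 0.6]
width: 0.0853
```

```bash
python3 - <<'E'
from h import *
mouth();print(ctrl.state()['width'])
snap('e3',[.554,-.16,.03])
E
```

```text
t 17.3 mouth [ 0.554  -0.1596  0.0045] tilt 0.08 dir -127.3 along own axis -0.0241 lateral [ 3.960e-02 -4.042e-01 -4.000e-04] yaw 102.8 F [-0.   0.4  0.6] Tq [ 0.03 -0.07 -0.  ] q [-0.43  0.38 -0.18  1.01  0.    0.92]
0.08533235520395727
e3 origin 256 216 pos [ 0.5538 -0.1605  0.0952] t 17.3
```

View pics/e3.png

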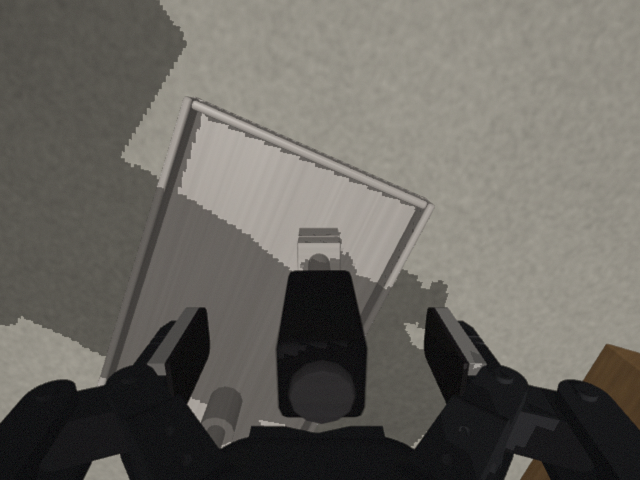

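Released; the driver stands clear between the open fingers. Rising straight up.

Call:
carry_out([
  {"translation": [0, 0, -0.02], "twist": [0, 0, 0], "fingers": 0},
  {"translation": [0, 0, -0.06], "twist": [0, 0, 0], "fingers": 0},
  {"translation": [0, 0, -0.1], "twist": [0, 0, 0], "fingers": 0},
  {"translation": [0, 0, -0.14], "twist": [0, 0, 0], "fingers": 0},
  {"translation": [0, 0, -0.16], "twist": [0, 0, 0], "fingers": 0},
])

```text
t: 17.85
position: [0.5542, -0.1609, 0.259]
eef_rot: [0.002, 0.624, 0.782, 0.001]
ft_force: [0.1, -0.3, 0.2]
width: 0.0852
```

Call:
carry_out([
  {"translation": [0.0, 0.15, 0], "twist": [0, 0, 0], "fingers": 0},
  {"translation": [0.0, -0.14, 0], "twist": [0, 0, 0], "fingers": 0},
  {"translation": [0.0, -0.14, 0], "twist": [0, 0, 0], "fingers": 0},
  {"translation": [0.0, -0.14, 0], "twist": [0, 0, 0], "fingers": 0},
  {"translation": [0.0, -0.14, 0], "twist": [0, 0, 0], "fingers": 0},
])

```text
t: 18.35
position: [0.4151, -0.1917, 0.2546]
eef_rot: [-0.001, 0.624, 0.782, 0.0]
ft_force: [-0.7, -0.1, 0.5]
width: 0.0853
```

Call:
carry_out([
  {"translation": [0, 0, 0], "twist": [0, 0, 0], "fingers": 0},
  {"translation": [0, 0, 0], "twist": [0, 0, 0], "fingers": 0},
])

```text
t: 18.55
position: [0.4168, -0.1921, 0.2557]
eef_rot: [0.001, 0.624, 0.781, 0.001]
ft_force: [0.6, -0.6, -0.4]
width: 0.0852
```

```bash
python3 - <<'E'
from h import *
print(ctrl.state()['position'],ctrl.state()['t'],ctrl.state()['ft_force'])
for n in ('side','top'):
    im=ctrl.read_camera(n);cv2.imwrite(f'pics/f_{n}.png',im)
E
```

```text
[ 0.41677502 -0.19209168  0.2556931 ] 18.55 [ 0.61331657 -0.63113177 -0.3543453 ]
```

View pics/f_side.png

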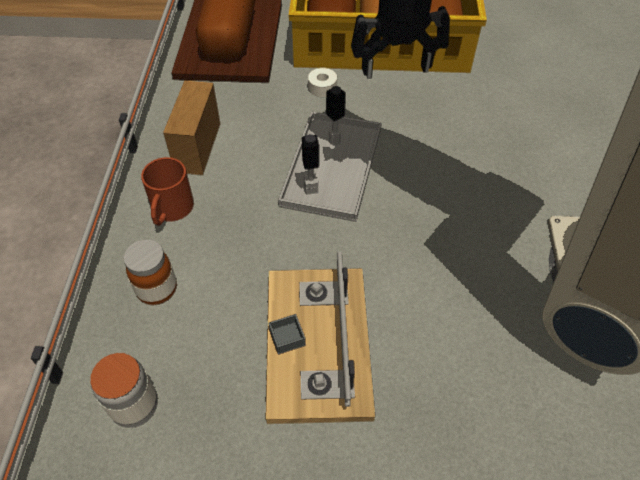

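View pics/f_top.png

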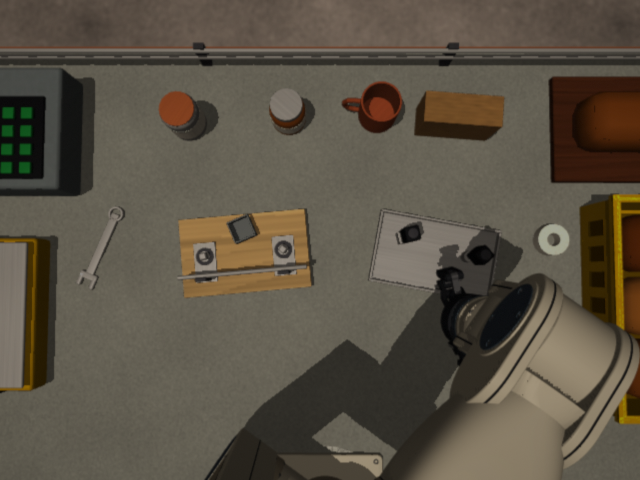

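```bash
python3 - <<'E'
from h import *
s=cv2.imread('pics/f_side.png',0);t=cv2.imread('pics/f_top.png',0);s0=cv2.imread('pics/side0.png',0);t0=cv2.imread('pics/top0.png',0)
ct=cam('top');cs=cam('side')
a=lambda x,y:(270+(x+.5)/4-.5,80+(y+.5)/4-.5)
for n,i0,i1,b in [('drift side',s0,s,(320,80,355,122)),('tub side',s0,s,(262,310,312,355)),('tub top',t0,t,(222,210,264,248))]:
    x0,y0,x1,y1=b;print(n,np.abs(i0[y0:y1,x0:x1].astype(int)-i1[y0:y1,x0:x1]).mean())
cv2.imwrite('pics/fz.png',np.hstack([cv2.resize(s[125:205,285:345],None,fx=6,fy=6,interpolation=cv2.INTER_CUBIC),cv2.resize(t[215:255,395:425],(360,480),interpolation=cv2.INTER_CUBIC)]))
E
```

```text
drift side 12.517687074829931
tub side 8.485777777777777
tub top 9.43483709273183
```

View pics/fz.png

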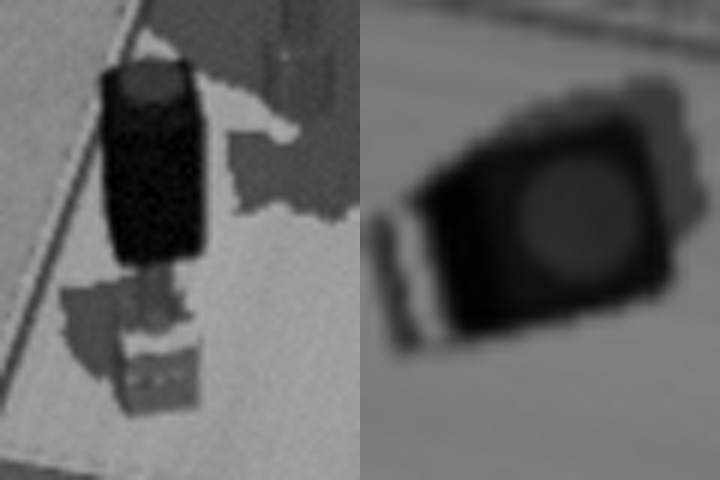

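```bash
python3 - <<'E'
from h import *
ct=cam('top');cs=cam('side')
print(tri(ct,(412.9,232.9),cs,(309.9,138.3)))
# mouth bottom front edge centre side zoom (163,410)
print(onz(cs,285+163/6,125+412/6,.005))
E
python3 - <<'E'
import sys;sys.path.insert(0,'.')
from rig import ctrl
print(ctrl.job_done())
E
```

```text
(array([ 0.55420034, -0.16067836,  0.13708219]), np.float64(0.0011953844954498106))
[ 0.55131539 -0.14681695  0.005     ]
the job is handed in; nothing more can be done
None
```

I drove the leaning screw home with the socket driver and stood the driver back in the tray. The job is handed in at about 18.7 s of the 72 s allowed; no verdict is reported.

- **Fit:** I approached along the screw's axis, measured as leaning about 13° with the head clocked about 15°. The socket went on with almost no force. After I brought driver and screw upright, a light push bottomed it at 15 N with the mouth at about 37 mm, as expected.
- **Driving:** I turned it about 180° clockwise in several short moves without regripping. Torque stayed near 0.2 N m, then rose to 0.54 N m at the stop. The mouth ended at about 33 mm, so it sank about 4 mm. The head's clocking afterwards read 11 to 16° against about 15° before, which fits a half turn.
- **Screw at the end:** the views showed it leaning by about 1.5 to 2.5°, within the 6° limit.
- **Driver at the end:** it is released, with the cap found at (0.554, -0.161, 0.137) m. It looks upright with its mouth on the tray floor. That cap height is 4 mm below the expected 0.141 m and the two rays missed each other by 1.2 mm; I put both down to camera calibration.
- **Drift and tub:** they look unmoved by eye. My image-difference check on them did not settle it, because the lighting and shadows had changed.
- **Other disagreements:** the cameras differed by up to 3 mm in y on the screw's position. While moving the arm clear after release I mistyped one row, which swung the tool about 50 mm the wrong way; it was well above everything and touched nothing.

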